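Set a spindle shaft up on V-blocks for the run-out check

TASK

Set the spindle shaft up level on the plate for its run-out check, from the bottom up: lay the packing plate in the larger of the two drawn outlines, stand the short V-block centred on the packing and the long V-block in the smaller outline, both grooves running along the line through the two outlines, and last lay the shaft down into both grooves, thick journal on the long block, thin journal on the raised short block, with each block near the middle of its journal. Drop nothing, and leave the dial gauge where it stands.

Things in the scene. Friction and masses are not known exactly. Their poses are not given: they have to be found in the camera images.
- plate: Dark cast-iron set-up plate, 260 x 150 mm, fixed, its top 40 mm above the bench, with a short carrying bar (16 mm thick, 50 mm long) at the middle of each short side. Origin: centre of its underside, at bench height. x runs along its long side, z up.
- mark_packing: Larger white outline on the plate's top, inside 50 (x) by 68 mm (y): the packing's place. Origin: its centre, on the plate's top face, 40 mm above the bench. x runs along the plate's long side through the centres of both outlines, 104 mm apart; which end it is at changes. The shaft's axis, lying home on both blocks, is 47.5 mm above the plate's top.
- mark_long: Smaller white outline drawn on the plate's top (inside 48 x 54 mm): the place of the long V-block. Origin: its centre, on the plate's top face. x as for the other outline; its 48 mm side is along x.
- packing: Loose flat ground-steel packing plate with two dark holes, 46 x 64 x 10 mm thick, 0.22 kg, lying on the bench. Origin: centre of its underside. x along its 46 mm side, y along its 64 mm side, z up.
- v_short: Short steel V-block, loose, standing upright on the bench: 30 mm long (along x, the way its groove runs), 50 mm wide (y), 40 mm high, 0.39 kg. The 90 degree groove in its top is 36 mm wide and 18 mm deep, its bottom 22 mm above the underside. A shallow clamp slot runs along each flank, 12 to 18 mm up. Origin: centre of its underside.
- v_long: Long steel V-block, loose, same cross-section (50 wide, 40 high, same groove and slots) but 46 mm long along x; 0.58 kg. Origin: centre of its underside. x along the groove, z up.
- shaft: Loose round stepped steel shaft, 0.6 kg, lying level in a wooden rest, axis 40 mm above the bench. Origin: on its axis, mid-waist, where it balances and is to be gripped; the thick end is bored hollow. x: along the axis to the thin end; y, z mean nothing. Along x in mm: thick journal 36 dia. -80 to -25, waist 28 dia. to 25, thin journal 22 dia. to 85, thread 14 dia. to 100.
- gauge: Dial gauge on a grey magnetic base (58 x 50 x 52 mm) with a column 160 mm high, standing loose on the bench beyond the plate. Not part of the job: leave it alone. Origin: centre of its underside.
- rest: Fixed wooden rest in which the shaft lies at the start: base board 150 x 56 x 8 mm, two notched saddles 14 mm thick, 55 mm either side of its middle, up to 36 mm high, clear of the shaft's waist. Origin: centre of its underside, below mid-waist; x along the shaft. Not needed afterwards.
Not all that is in view belongs to the job. Several things have the shape of the shaft; the one meant has the colours described above.

How it is judged:
By the outcome, as a careful person would: the job done as asked, in the order asked, and still so for the second after the job is handed in, with the robot touching nothing.
It also fails if it takes over 99 s, if anything falls off the work surface, if the arm or the gripper's body presses on something with over 40 N, if the wrist force passes 120 N, or if a joint passes its speed limit or range.

ROBOT

A 7-joint arm with a two-finger parallel gripper is mounted at the origin on the work surface. World frame = base frame: x ahead of the robot, y to its left, z up, the work surface at z = 0. Lengths are in m, angles in rad, forces in N, time in s.
With the tool pointing down it reaches from about 0.425 to 0.925 m from the base axis. Payload 6.8 kg.
Tool frame: the origin (TCP) lies on the centre line of the jaws, within the pads' length; the fingertips stand 17 mm ahead of it and the grasp point (between the pads) lies 2 mm behind it; y points along the fingers, z is the direction in which the jaws open and shut, and the axes are right-handed (so a half turn about y gives the same grasp; the last joint's range is limited). The gripper opens to 88 mm and grips with 3 to 60 N. Pads are 20 mm wide; open, the fingers measure 115 mm over their backs; the gripper's body (75 mm by 178 mm) begins 61 mm behind the grasp point.
Start: joints at [1.164, 0.477, 0.022, 1.555, -0.011, 1.109, -0.083], TCP at [0.199, -0.645, 0.24] pointing down, gripper open.
Joint ranges: [-2.96, 2.96], [-0.34, 2.1], [-1.41, 1.46], [0.24, 2.44], [-1.37, 4.51], [0.17, 1.92], [-2.96, 2.96]. Speed limits (rad/s): [2.39, 2.39, 3.14, 3.14, 3.14, 3.14, 3.14].

INTERFACE

Orientations are given as a rotation vector (axis times angle).
In Python, from cell import robot gives the robot as it stands. The module is installed in compiled form; this text tells all that it offers.
- The arm moves only by the tool send_rows, never from a script. Its argument "plan" is a list of rows, each a list of 7 numbers: the opening, from -1 (shut) to 1 (fully open), so that 0 is half open, then the shift along the tool's x, y, z normalised to -1 to 1, where 1 is 0.5 m, then the turn, a rotation vector about the tool's x, y, z normalised to -1 to 1, where 1 is 60 degrees. In form: [[fingers, dx, dy, dz, wx, wy, wz], ...]. A call has 1 to 5 rows; each row is the pose to reach, as a shift and turn from the pose measured when the call began, along the tool's axes at that moment; what a row does not reach only later rows make up. A row lasts 1/8 s, in which the tool goes at most 62.5 mm and 10.7 degrees, less where a joint would pass 70% of its speed; a pose out of reach is approached as far as the arm can. A call with a number of a shift or a turn outside -1 to 1 is refused whole. A call with a gripper value outside its range is refused whole. The fingers move at their own pace and stop on an object; "newtons" is the grip in N (left out, the last holds). Time passes only in rows, so rows that repeat a pose let the fingers close. It gives the time, the measured TCP pose, the force and the opening at its end, in the units of the state.
- robot.read_state(): the state, without advancing time (a new reading comes with each control period).
- robot.capture(name): name is "side" or "top" or "wrist"; returns the picture (384x512x3 uint8, red, green, blue); there is no depth.
- robot.camera_info(name): a dict with "fx", "fy", "cx", "cy" (pixels), "dist" ([k1, k2, p1, p2, k3] as OpenCV has them; the pictures are not rectified), "view" (4x4, takes a point from world to camera coordinates). Camera axes: x right, y down, z forward; pixel columns grow to the right and rows downward; lengths in m; the calibration is good to about 2 mm. A picture is of the moment at which its call begins: read the wrist's pose just before it. camera_info takes no time and is no camera call; for the wrist camera it gives the pose at the moment of the call.
- robot.job_done(): hands the job in, once; it reports no verdict.
The state is a dict: "time_s": time; "joint_positions": joint angles; "qd": joint speeds; "effort": joint torques, N m; "ee_pos": TCP position; "tool_rot": TCP orientation; "contact_force": force on the tool from outside, world axes, zero at the start; "wrist_torque": the same for the moment, N m; "grip_width": finger opening in m.
Only numpy, scipy, OpenCV 4.12 (cv2) and the standard library are available. Lean on these libraries where they do the work, as an engineer would, in place of code of your own. Each camera call takes 0.05 s, during which the arm holds its last target.

## Working session

There is one attempt and no reset: what is moved stays moved. The work goes in short steps, Python scripts to look and compute and a tool call to move; the robot and the scene stay as the last step left them, time stands still between calls to the robot, and variables do not carry over. Pictures are saved under pics/ and viewed, and the job is handed in when it is done.

Besides the shell and the picture viewer there is one more tool, called after "Call:" as name(argument=value, ...) on one line, values as JSON. send_rows: Moves the arm, as the interface text tells. Its arguments: {"type":"object","properties":{"plan":{"type":"array","items":{"type":"array","items":{"type":"number","minimum":-1,"maximum":1}}},"newtons":{"type":"number"}},"required":["plan"]}

```bash
ls; mkdir -p pics
python3 - <<'E'
from cell import robot
import cv2,numpy as np
print(robot.read_state())
for n in ("side","top","wrist"):
    i=robot.camera_info(n); print(n,{k:(np.round(v,4).tolist()) for k,v in i.items()})
    cv2.imwrite(f"pics/{n}0.png",cv2.cvtColor(robot.capture(n),cv2.COLOR_RGB2BGR))
E
```

```text
pics
{'time_s': 0.0, 'joint_positions': array([ 1.16392252,  0.47778902,  0.02230229,  1.55642205, -0.01151491,
        1.10933512, -0.08309996]), 'qd': array([-0.00031689,  0.00197749,  0.00111478,  0.00052662,  0.00146297,
       -0.00112099, -0.00082788]), 'effort': array([-6.09439339e-04, -5.82845843e+01,  1.53453805e+00, -2.72615039e+01,
       -5.42452675e-02,  1.67499570e-02,  1.53230044e-04]), 'ee_pos': array([ 0.19852975, -0.64454326,  0.23870083]), 'tool_rot': array([-0.3106133 ,  2.0626886 , -2.05896363]), 'contact_force': array([0.48407973, 0.27678177, 1.0404815 ]), 'wrist_torque': array([ 0.02102141, -0.02621119,  0.04923616]), 'grip_width': 0.08743589409855786}
side {'fx': 362.2312, 'fy': 362.2312, 'cx': 250.612, 'cy': 193.1193, 'dist': [-0.0876, 0.0, 0.0, 0.0, 0.0], 'view': [[-0.9982, -0.0591, -0.0054, 0.4838], [-0.0324, 0.6202, -0.7838, 0.0537], [0.0497, -0.7823, -0.621, 1.1225], [0.0, 0.0, 0.0, 1.0]]}
top {'fx': 386.0653, 'fy': 386.0653, 'cx': 261.9295, 'cy': 190.5772, 'dist': [-0.0321, 0.0, 0.0, 0.0, 0.0], 'view': [[0.0188, -0.9998, 0.0007, -0.0017], [-0.9766, -0.0185, -0.2145, 0.4698], [0.2144, 0.0034, -0.9767, 0.9824], [0.0, 0.0, 0.0, 1.0]]}
wrist {'fx': 278.5527, 'fy': 278.5527, 'cx': 254.7612, 'cy': 190.9506, 'dist': [0.0005, 0.0, 0.0, 0.0, 0.0], 'view': [[0.2942, -0.9558, -0.0019, -0.6752], [-0.9271, -0.2858, 0.2425, -0.0295], [-0.2324, -0.0696, -0.9701, 0.3905], [0.0, 0.0, 0.0, 1.0]]}
```

View pics/side0.png

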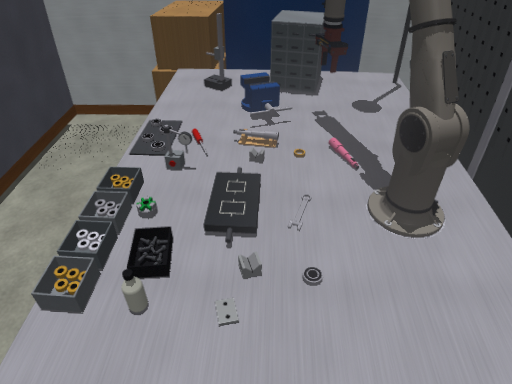

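View pics/top0.png

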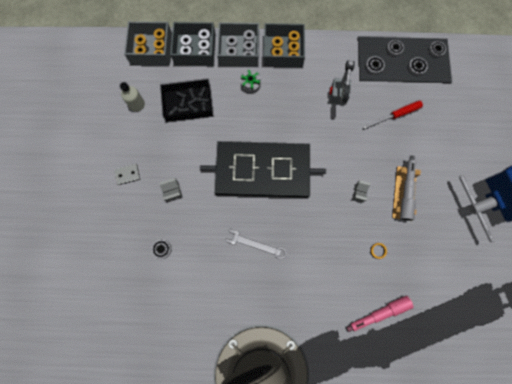

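View pics/wrist0.png

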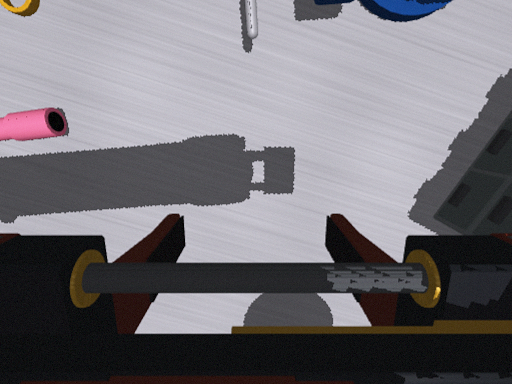

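```bash
cat > h.py <<'E'
from cell import robot
import cv2,numpy as np
from scipy.spatial.transform import Rotation as R
def cast(info,px,z):
    K=np.array([[info['fx'],0,info['cx']],[0,info['fy'],info['cy']],[0,0,1.]])
    p=cv2.undistortPoints(np.array(px,float).reshape(-1,1,2),K,np.array(info['dist'])).reshape(-1,2)
    V=np.array(info['view']);Rm=V[:3,:3];c=-Rm.T@V[:3,3]
    d=np.c_[p,np.ones(len(p))]@Rm
    s=(z-c[2])/d[:,2]
    return c+d*s[:,None]
def proj(info,P):
    K=np.array([[info['fx'],0,info['cx']],[0,info['fy'],info['cy']],[0,0,1.]])
    V=np.array(info['view'])
    q,_=cv2.projectPoints(np.array(P,float).reshape(-1,1,3),cv2.Rodrigues(V[:3,:3])[0],V[:3,3],K,np.array(info['dist']))
    return q.reshape(-1,2)
def save(name,im):
    cv2.imwrite('pics/'+name+'.png',cv2.cvtColor(im,cv2.COLOR_RGB2BGR))
def crop(src,name,u0,v0,u1,v1,s):
    im=cv2.imread('pics/'+src+'.png')[v0:v1,u0:u1]
    cv2.imwrite('pics/'+name+'.png',cv2.resize(im,None,fx=s,fy=s,interpolation=cv2.INTER_CUBIC))
E
python3 - <<'E'
from h import *
crop('top0','c1',100,130,200,205,8)
crop('top0','c2',340,140,430,235,6)
crop('top0','c3',195,135,330,205,5)
i=robot.camera_info('top')
print(cast(i,[(126,173)],0.01),cast(i,[(171,187),(361,189)],0.04),cast(i,[(406,190)],.04),cast(i,[(243,167),(282,168)],.04),cast(i,[(340,90)],0.05))
E
```

```text
[[0.52229476 0.39213891 0.01      ]] [[ 0.4774348   0.25431126  0.04      ]
 [ 0.48166704 -0.26155612  0.04      ]] [[ 0.48122482 -0.38448323  0.04      ]] [[ 0.53739368  0.06039384  0.04      ]
 [ 0.53658438 -0.04658845  0.04      ]] [[ 0.7679287  -0.20995246  0.05      ]]
```

View pics/c1.png

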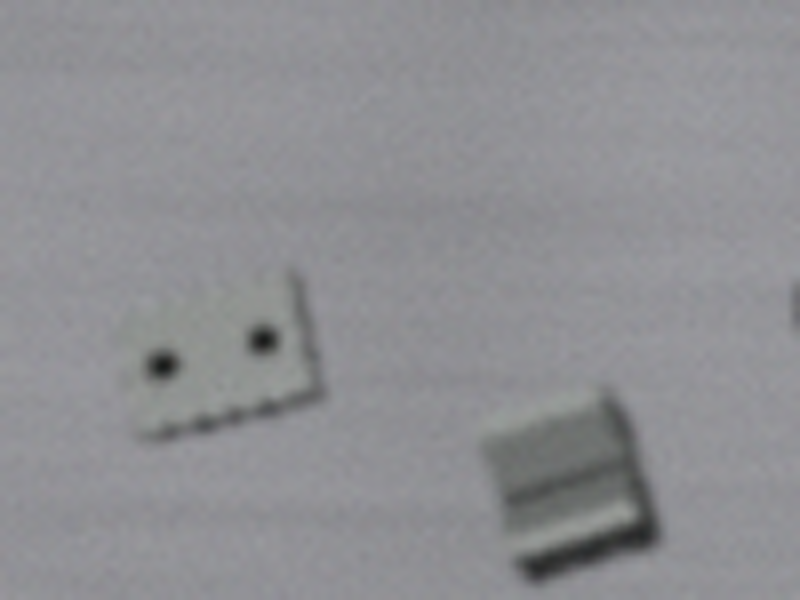

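View pics/c2.png

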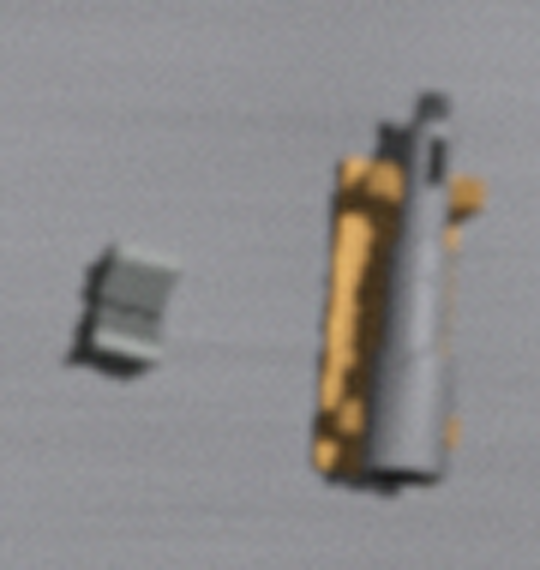

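View pics/c3.png

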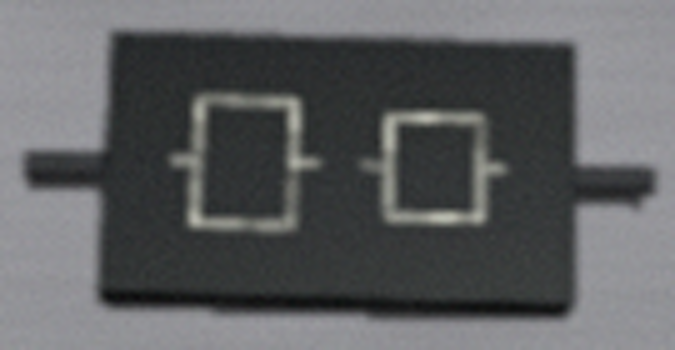

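```bash
cat >> h.py <<'E'
def st():
    s=robot.read_state(); return np.array(s['ee_pos']),R.from_rotvec(s['tool_rot']).as_matrix(),s
def yawR(th):
    # tool y down, tool z (opening) along (cos th, sin th,0)
    z=np.array([np.cos(th),np.sin(th),0]);y=np.array([0,0,-1.]);return np.c_[np.cross(y,z),y,z]
def goto(p,th,opening=None):
    """numbers for a row to reach TCP p with opening axis at angle th (mod pi nearest)"""
    P,M,s=st()
    best=min((th,th+np.pi),key=lambda t:R.from_matrix(M.T@yawR(t)).magnitude())
    d=M.T@(np.array(p)-P)/.5; w=R.from_matrix(M.T@yawR(best)).as_rotvec()/np.radians(60)
    print('row d',np.round(d,4),'w',np.round(w,4),'dist mm',np.round(np.linalg.norm(d)*500,1),'deg',np.round(np.degrees(R.from_matrix(M.T@yawR(best)).magnitude()),1))
def where():
    P,M,s=st()
    print('t',round(s['time_s'],2),'P',np.round(P,4),'openang',round(np.degrees(np.arctan2(M[1,2],M[0,2])),2),'ydir',np.round(M[:,1],4),'F',np.round(s['contact_force'],1),'w',round(s['grip_width'],4),'q',np.round(s['joint_positions'],2))
E
python3 - <<'E'
from h import *
where()
P,M,s=st();print(M)
i=robot.camera_info('wrist');V=i['view'];c=-V[:3,:3].T@V[:3,3]
print('cam in tool',M.T@(c-P),'axes (rows cam axes in tool)',V[:3,:3]@M)
print(cast(i,[(256,192),(256,100)],0.0))
# outline corners from top, from c3 crop px (/5 + offset)
t=robot.camera_info('top')
def u(l): return [(a/5+195,b/5+135) for a,b in l]
print('big',cast(t,u([(199,100),(295,103),(293,225),(194,222)]),.04))
print('sm',cast(t,u([(388,118),(482,119),(482,218),(388,216)]),.04))
print('plate',cast(t,u([(112,35),(574,45),(573,302),(101,292)]),.04))
E
```

```text
t 0.15 P [ 0.1986 -0.6447  0.2389] openang -72.88 ydir [-5.0e-04  1.3e-03 -1.0e+00] F [0.4 0.6 0.6] w 0.0877 q [ 1.16  0.48  0.02  1.56 -0.01  1.11 -0.08]
[[-9.55682990e-01 -4.90665690e-04  2.94397319e-01]
 [-2.94397715e-01  1.28807741e-03 -9.55682126e-01]
 [ 8.97138927e-05 -9.99999050e-01 -1.37544453e-03]]
cam in tool [-0.06592225 -0.14591491  0.00119746] axes (rows cam axes in tool) [[ 2.62177359e-04  3.13119596e-04  9.99999917e-01]
 [ 9.70168848e-01 -2.42430142e-01 -1.78446693e-04]
 [ 2.42430066e-01  9.70168814e-01 -3.67338573e-04]]
[[ 0.16892119 -0.65642807  0.        ]
 [ 0.28831985 -0.61954056  0.        ]]
big [[0.57136891 0.08406563 0.04      ]
 [0.57063288 0.03098818 0.04      ]
 [0.50122223 0.03045859 0.04      ]
 [0.50188469 0.0844156  0.04      ]]
sm [[ 0.56297    -0.0204762   0.04      ]
 [ 0.56339707 -0.07230823  0.04      ]
 [ 0.50711372 -0.07243158  0.04      ]
 [ 0.507258   -0.02118987  0.04      ]]
plate [[ 0.60831417  0.13383767  0.04      ]
 [ 0.60736687 -0.12343748  0.04      ]
 [ 0.46129355 -0.12170079  0.04      ]
 [ 0.46197244  0.13334727  0.04      ]]
```

Run:
```python
from h import *
goto((.43,-.30,.25),-np.pi/2)
goto((.50,.0,.22),-np.pi/2)
```

```text
row d [-0.6453 -0.0215 -0.5226] w [0.0013 0.2854 0.0003] dist mm 415.3 deg 17.1
row d [-0.9557  0.0392 -1.0547] w [0.0013 0.2854 0.0003] dist mm 711.9 deg 17.1
```

Call:
send_rows(plan=[[1, -0.13, 0, -0.1, 0, 0.057, 0], [1, -0.26, 0, -0.2, 0, 0.114, 0], [1, -0.38, 0, -0.3, 0, 0.171, 0], [1, -0.5, 0, -0.4, 0, 0.228, 0], [1, -0.6453, -0.0215, -0.5226, 0, 0.2854, 0]])

```text
time_s: 0.78
ee_pos: [0.3745, -0.3844, 0.243]
tool_rot: [-0.001, -2.222, 2.218]
contact_force: [0.8, 0.4, -0.5]
grip_width: 0.0877
```

Run:
```python
from h import *
where();goto((.51,.01,.22),-np.pi/2)
```

```text
t 0.78 P [ 0.3745 -0.3844  0.243 ] openang -90.11 ydir [-9.0e-04  1.7e-03 -1.0e+00] F [ 0.8  0.4 -0.5] w 0.0877 q [ 0.72  0.25 -0.04  1.88  0.01  1.01 -0.9 ]
row d [-0.2695  0.047  -0.7893] w [ 0.0016 -0.0019  0.0009] dist mm 417.7 deg 0.2
```

Call:
send_rows(plan=[[1, -0.27, 0.047, -0.79, 0, 0, 0], [1, -0.27, 0.047, -0.79, 0, 0, 0], [1, -0.27, 0.047, -0.79, 0, 0, 0], [1, -0.27, 0.047, -0.79, 0, 0, 0], [1, -0.27, 0.047, -0.79, 0, 0, 0]])

```text
time_s: 1.4
ee_pos: [0.4755, -0.0896, 0.226]
tool_rot: [-0.002, -2.222, 2.218]
contact_force: [1.1, -0.9, 0.1]
grip_width: 0.0876
```

Call:
send_rows(plan=[[1, -0.08, 0.01, -0.24, 0, 0, 0], [1, -0.08, 0.01, -0.24, 0, 0, 0], [1, -0.08, 0.01, -0.24, 0, 0, 0]])

```text
time_s: 1.78
ee_pos: [0.5164, 0.0359, 0.221]
tool_rot: [-0.007, 2.223, -2.214]
contact_force: [-1.0, -0.3, -0.7]
grip_width: 0.0881
```

Run:
```python
from h import *
where()
save('w1',robot.capture('wrist'));np.save('w1.npy',robot.camera_info('wrist')['view'])
```

```text
t 1.77 P [0.5164 0.0359 0.221 ] openang -89.65 ydir [-3.0e-04  3.8e-03 -1.0e+00] F [-1.  -0.3 -0.7] w 0.0881 q [ 0.1   0.26 -0.34  1.93  0.1   0.97 -1.85]
```

View pics/w1.png

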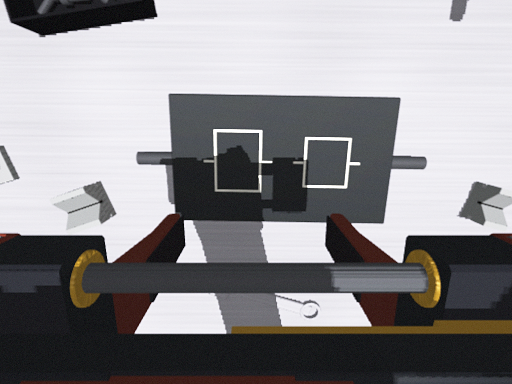

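```bash
cat > marks.py <<'E'
from h import *
def marks(src,view,box=(165,95,400,222)):
    im=cv2.imread('pics/'+src+'.png'); g=im.max(2)
    i=robot.camera_info('wrist'); i['view']=view
    u0,v0,u1,v1=box
    m=np.zeros_like(g); m[v0:v1,u0:u1]=(g[v0:v1,u0:u1]>110)
    # dark interior holes of outlines -> use RETR_CCOMP holes
    n,l,s,c=cv2.connectedComponentsWithStats(m)
    out=[]
    for k in range(1,n):
        x,y,w,h,a=s[k]
        if w>30 and h>30 and w<90 and x>u0 and y>v0: 
            cs,hi=cv2.findContours((l==k).astype('u1')*255,cv2.RETR_CCOMP,cv2.CHAIN_APPROX_NONE)
            for ct,hh in zip(cs,hi[0]):
                if hh[3]>=0 and cv2.contourArea(ct)>500:
                    P=cast(i,ct.reshape(-1,2),.04)[:,:2]
                    r=cv2.minAreaRect((P*1000).astype('f4'))
                    out.append(r);print((x,y,w,h),'hole rect mm',np.round(r[0],1),np.round(r[1],1),round(r[2],2))
    return out
E
python3 - <<'E'
from marks import *
where()
marks('w1',np.load('w1.npy'))
i=robot.camera_info('wrist');i['view']=np.load('w1.npy')
print(cast(i,[(169.5,95),(399,98.5),(384.5,223),(177,218)],.04))
E
```

```text
t 1.82 P [0.5159 0.0331 0.2208] openang -89.85 ydir [-0.001   0.0023 -1.    ] F [-0.9  0.4 -0. ] w 0.0878 q [ 0.1   0.26 -0.33  1.93  0.1   0.97 -1.85]
(np.int32(204), np.int32(129), np.int32(69), np.int32(64)) hole rect mm [535.8  53.4] [68.6 51.9] 0.15
(np.int32(293), np.int32(137), np.int32(68), np.int32(52)) hole rect mm [534.9 -50.8] [49.4 54.7] 89.04
[[ 0.61020334  0.12771408  0.04      ]
 [ 0.60707813 -0.12800675  0.04      ]
 [ 0.45975288 -0.12893301  0.04      ]
 [ 0.46543928  0.1288462   0.04      ]]
```

Run:
```python
from marks import *
where()
v=robot.camera_info('wrist')['view'];save('w2',robot.capture('wrist'));np.save('w2.npy',v)
where()
marks('w2',v)
im=cv2.imread('pics/w2.png');cv2.imwrite('pics/w2c.png',cv2.resize(im[120:240],None,fx=1.5,fy=1.5))
goto((.50,.385,.2),-np.pi/2)
```

```text
t 1.82 P [0.5159 0.0331 0.2208] openang -89.85 ydir [-0.001   0.0023 -1.    ] F [-0.9  0.4 -0. ] w 0.0878 q [ 0.1   0.26 -0.33  1.93  0.1   0.97 -1.85]
t 1.88 P [0.5156 0.0308 0.2208] openang -90.03 ydir [-0.0014  0.0012 -1.    ] F [-1.4  0.2 -0.7] w 0.0879 q [ 0.1   0.26 -0.33  1.93  0.1   0.97 -1.85]
(np.int32(201), np.int32(128), np.int32(69), np.int32(64)) hole rect mm [536.6  56.2] [51.8 69.1] 88.67
(np.int32(290), np.int32(136), np.int32(68), np.int32(52)) hole rect mm [535.2 -47.7] [49.6 55. ] 89.5
row d [ 0.0314  0.0424 -0.7084] w [ 0.0012 -0.0004  0.0014] dist mm 355.2 deg 0.1
```

Call:
send_rows(plan=[[1, 0.0314, 0.04, -0.71, 0, 0, 0], [1, 0.0314, 0.04, -0.71, 0, 0, 0], [1, 0.0314, 0.04, -0.71, 0, 0, 0], [1, 0.0314, 0.04, -0.71, 0, 0, 0], [1, 0.0314, 0.04, -0.71, 0, 0, 0]])

```text
time_s: 2.5
ee_pos: [0.5031, 0.3409, 0.2035]
tool_rot: [-0.004, -2.218, 2.219]
contact_force: [0.9, 0.4, 0.1]
grip_width: 0.0879
```

Run:
```python
from h import *
goto((.50,.385,.16),-np.pi/2)
```

```text
row d [ 0.0066  0.0869 -0.0881] w [-0.0004 -0.0044  0.0007] dist mm 62.0 deg 0.3
```

Call:
send_rows(plan=[[1, 0, 0.087, -0.088, 0, 0, 0], [1, 0, 0.087, -0.088, 0, 0, 0], [1, 0, 0.087, -0.088, 0, 0, 0]])

```text
time_s: 2.88
ee_pos: [0.5046, 0.3823, 0.1598]
tool_rot: [-0.008, -2.215, 2.22]
contact_force: [-0.2, -0.5, -0.1]
grip_width: 0.0877
```

Run:
```python
from h import *
where()
v=robot.camera_info('wrist')['view'];save('w3',robot.capture('wrist'));np.save('w3.npy',v)
where()
```

```text
t 2.88 P [0.5046 0.3823 0.1598] openang -90.43 ydir [-6.0e-04 -2.5e-03 -1.0e+00] F [-0.2 -0.5 -0.1] w 0.0877 q [-0.44  0.52 -0.42  1.71  0.25  0.96 -2.53]
t 2.92 P [0.5051 0.3823 0.1607] openang -90.47 ydir [ 7.0e-04 -1.5e-03 -1.0e+00] F [ 0.1 -0.9 -0.4] w 0.0878 q [-0.44  0.52 -0.42  1.71  0.25  0.96 -2.53]
```

View pics/w3.png

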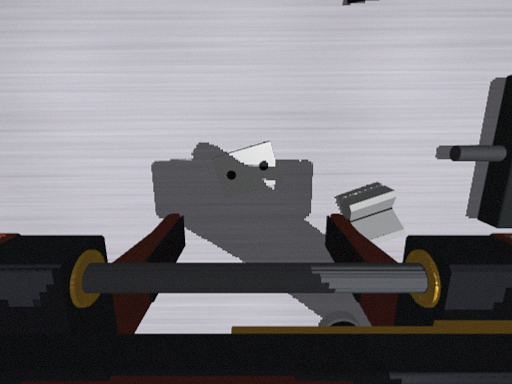

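Run:
```python
from h import *
im=cv2.imread('pics/w3.png')[130:215,190:300].astype(float)
im=np.clip((im/255)**.6*255,0,255).astype('u1')
cv2.imwrite('pics/w3c.png',cv2.resize(im,None,fx=7,fy=7,interpolation=cv2.INTER_CUBIC))
g=cv2.imread('pics/w3.png').max(2);m=(g<45).astype('u1')
n,l,s,c=cv2.connectedComponentsWithStats(m[130:215,190:300])
for k in range(1,n):print(s[k],c[k]+[190,130])
```

```text
[70 32  8  8 47] [263.34042553 165.91489362]
[37 41  9  9 60] [230.93333333 174.6       ]
```

View pics/w3c.png

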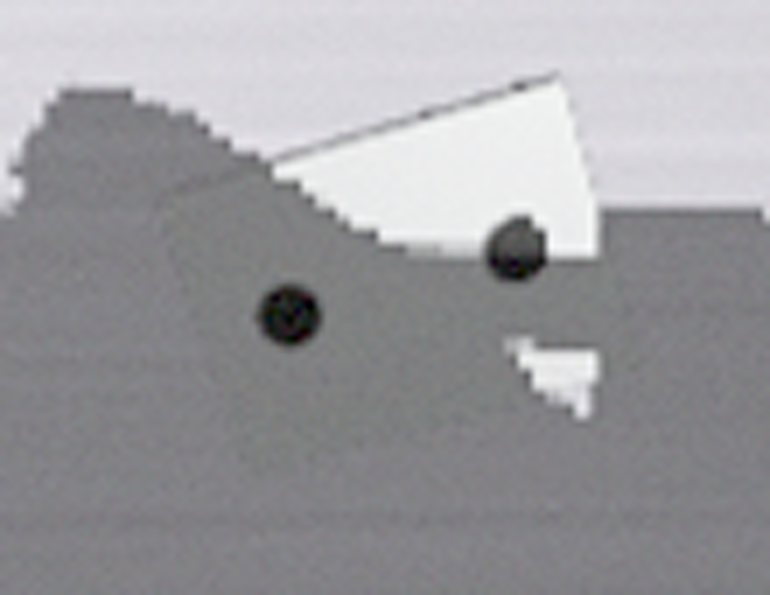

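Run:
```python
from h import *
i=robot.camera_info('wrist');i['view']=np.load('w3.npy')
f=lambda l:[(190+a/7-.0,130+b/7) for a,b in l]
h=cast(i,f([(290,315),(516,248)]),.010);print(h,h.mean(0),np.linalg.norm(h[1]-h[0]))
c=cast(i,f([(160,207),(558,80),(275,162)]),.010);print(c,np.linalg.norm(c[1]-c[0]))
for q in(h[1]-h[0],c[1]-c[0],c[1]-c[2]):print(np.degrees(np.arctan2(q[1],q[0])))
d=(h[1]-h[0]);d/=np.linalg.norm(d);n=np.array([d[1],-d[0],0]);n*= -np.sign(n[0])
mid=(c[0]+c[1])/2; print('center from edge',mid+n*.023, 'holes mid',h.mean(0))
th=np.arctan2(d[1],d[0])+np.pi/2
p=(h.mean(0)+mid+n*.023)/2
print(th)
goto((p[0],p[1],.06),th);goto((p[0],p[1],.021),th)
```

```text
[[0.51483977 0.40604953 0.01      ]
 [0.52496641 0.37121797 0.01      ]] [0.51990309 0.38863375 0.01      ] 0.03627377004179323
[[0.53168258 0.42533916 0.01      ]
 [0.55026288 0.36493275 0.01      ]
 [0.53836276 0.40765708 0.01      ]] 0.06319938677835606
-73.78918054600699
-72.90271737395138
-74.43574417535783
center from edge [0.51888719 0.38871499 0.01      ] holes mid [0.51990309 0.38863375 0.01      ]
0.28293217391852754
row d [-0.0284  0.2013 -0.0133] w [-8.000e-04  1.222e+00 -1.500e-03] dist mm 101.9 deg 73.3
row d [-0.0283  0.2793 -0.0134] w [-8.000e-04  1.222e+00 -1.500e-03] dist mm 140.5 deg 73.3
```

Run:
```python
from h import *
th=np.radians(-73.8)
goto((.5194,.3887,.05),th);goto((.5194,.3887,.020),th)
```

```text
row d [-0.0284  0.2213 -0.0134] w [-0.0015 -0.2778 -0.0005] dist mm 111.8 deg 16.7
row d [-0.0283  0.2813 -0.0135] w [-0.0015 -0.2778 -0.0005] dist mm 141.5 deg 16.7
```

Call:
send_rows(plan=[[1, -0.0284, 0.11, -0.0134, -0.0015, -0.14, 0], [1, -0.0284, 0.2, -0.0134, -0.0015, -0.2778, 0], [1, -0.0284, 0.25, -0.0134, -0.0015, -0.2778, 0], [1, -0.0284, 0.281, -0.0134, -0.0015, -0.2778, 0], [1, -0.0284, 0.281, -0.0134, -0.0015, -0.2778, 0]])

```text
time_s: 3.55
ee_pos: [0.5202, 0.3874, 0.0204]
tool_rot: [-0.292, 2.07, -2.072]
contact_force: [-0.3, 0.2, -0.4]
grip_width: 0.0878
```

Run:
```python
from h import *
where()
th=np.radians(-73.8)
goto((.5194,.3887,.020),th)
```

```text
t 3.55 P [0.5202 0.3874 0.0204] openang -73.9 ydir [ 8.e-04 -8.e-04 -1.e+00] F [-0.3  0.2 -0.4] w 0.0878 q [-0.44  0.73 -0.41  1.74  0.4   0.76 -2.35]
row d [ 0.0007  0.0008 -0.0029] w [-0.001  -0.0017 -0.0005] dist mm 1.6 deg 0.1
```

Call:
send_rows(plan=[[-1, 0, 0, -0.002, 0, 0, 0], [-1, 0, 0, -0.002, 0, 0, 0], [-1, 0, 0, -0.002, 0, 0, 0], [-1, 0, 0, -0.002, 0, 0, 0]], newtons=12)

```text
time_s: 4.05
ee_pos: [0.5203, 0.3892, 0.0215]
tool_rot: [-0.291, 2.07, -2.07]
contact_force: [-0.3, -0.1, 6.1]
grip_width: 0.0642
```

Call:
send_rows(plan=[[1, 0, 0, 0, 0, 0, 0], [1, 0, 0, 0, 0, 0, 0], [1, 0, -0.05, 0, 0, -0.15, 0], [1, 0, -0.05, 0, 0, -0.33, 0], [1, 0, -0.05, 0, 0, -0.5, 0]])

```text
time_s: 4.68
ee_pos: [0.5204, 0.3889, 0.0466]
tool_rot: [-0.746, 1.742, -1.743]
contact_force: [-0.0, -0.5, 0.3]
grip_width: 0.088
```

Call:
send_rows(plan=[[1, 0, 0, 0, 0, -0.178, 0], [1, 0, 0, 0, 0, -0.356, 0], [1, 0, 0, 0, 0, -0.534, 0], [1, 0, 0, 0, 0, -0.712, 0], [1, 0, 0, 0, 0, -0.89, 0]])

```text
time_s: 5.3
ee_pos: [0.5203, 0.3886, 0.0463]
tool_rot: [-1.287, 1.076, -1.079]
contact_force: [0.1, 0.1, -0.0]
grip_width: 0.0881
```

Run:
```python
from h import *
where()
th=np.radians(16.2)
goto((.5203,.3892,.0205),th)
```

```text
t 5.3 P [0.5203 0.3886 0.0463] openang 10.17 ydir [ 2.e-03 -3.e-04 -1.e+00] F [ 0.1  0.1 -0. ] w 0.0881 q [-0.21  0.79 -0.76  1.71  0.67  0.91 -1.08]
row d [-0.0013  0.0515  0.0001] w [-0.0018 -0.1006  0.0007] dist mm 25.8 deg 6.0
```

Call:
send_rows(plan=[[1, -0.0013, 0.02, 0, 0, -0.1006, 0], [1, -0.0013, 0.0515, 0, -0.001, -0.1006, 0], [1, -0.0013, 0.0515, 0, -0.001, -0.1006, 0], [-1, -0.0013, 0.0515, 0, -0.001, -0.1006, 0], [-1, -0.0013, 0.0515, 0, -0.001, -0.1006, 0]], newtons=25)

```text
time_s: 5.92
ee_pos: [0.5203, 0.3894, 0.0209]
tool_rot: [-1.329, 0.998, -1.0]
contact_force: [-0.1, 0.1, 0.2]
grip_width: 0.0711
```

Call:
send_rows(plan=[[-1, 0, 0, 0, 0, 0, 0], [-1, 0, 0, 0, 0, 0, 0], [-1, 0, 0, 0, 0, 0, 0]])

```text
time_s: 6.3
ee_pos: [0.5204, 0.3894, 0.0211]
tool_rot: [-1.329, 0.997, -1.0]
contact_force: [-0.3, -1.4, 2.3]
grip_width: 0.0451
```

Run:
```python
from h import *
where()
a=np.degrees(np.arctan2(103.9,1.4));print(a)
goto((.4,.25,.14),np.radians(90))
goto((.535,.056,.12),np.radians(a))
```

```text
t 6.3 P [0.5204 0.3894 0.0211] openang 16.17 ydir [ 1.6e-03 -4.0e-04 -1.0e+00] F [-0.3 -1.4  2.3] w 0.0451 q [-0.22  0.83 -0.76  1.72  0.72  0.89 -1.01]
89.2280150410336
row d [ 0.201  -0.2381 -0.3085] w [-7.0000e-04 -1.2305e+00  1.6000e-03] dist mm 219.3 deg 73.8
row d [ 0.6488 -0.1976 -0.1573] w [-7.0000e-04 -1.2177e+00  1.5000e-03] dist mm 348.1 deg 73.1
```

Call:
send_rows(plan=[[-1, 0, -0.06, 0, 0, 0, 0], [-1, 0.05, -0.15, -0.01, 0, -0.1, 0], [-1, 0.13, -0.23, -0.03, 0, -0.25, 0], [-1, 0.22, -0.24, -0.05, 0, -0.4, 0], [-1, 0.31, -0.24, -0.07, 0, -0.55, 0]])

```text
time_s: 6.92
ee_pos: [0.5299, 0.2294, 0.1418]
tool_rot: [-1.499, 0.551, -0.556]
contact_force: [1.0, -0.1, -1.9]
grip_width: 0.0455
```

Run:
```python
from h import *
where()
goto((.535,.056,.13),np.radians(89.2))
```

```text
t 6.92 P [0.5299 0.2294 0.1418] openang 49.47 ydir [ 3.e-03 -6.e-04 -1.e+00] F [ 1.  -0.1 -1.9] w 0.0455 q [ 0.23  0.65 -1.03  1.83  0.65  1.03 -0.2 ]
row d [ 0.233   0.0238 -0.2571] w [-4.000e-04 -6.621e-01  2.900e-03] dist mm 173.9 deg 39.7
```

Call:
send_rows(plan=[[-1, 0.07, 0.01, -0.07, 0, -0.165, 0], [-1, 0.14, 0.015, -0.14, 0, -0.33, 0], [-1, 0.2, 0.02, -0.21, 0, -0.5, 0], [-1, 0.233, 0.0238, -0.257, 0, -0.66, 0.003], [-1, 0.233, 0.0238, -0.257, 0, -0.66, 0.003]])

```text
time_s: 7.55
ee_pos: [0.5345, 0.0526, 0.1288]
tool_rot: [-1.572, 0.018, -0.014]
contact_force: [0.4, 0.5, -2.0]
grip_width: 0.0456
```

Run:
```python
from marks import *
where()
v=robot.camera_info('wrist')['view'];save('w4',robot.capture('wrist'));np.save('w4.npy',v)
where()
goto((.5366,.0562,.08),np.radians(89.2))
```

```text
t 7.55 P [0.5345 0.0526 0.1288] openang 88.81 ydir [-2.3e-03 -7.0e-04 -1.0e+00] F [ 0.4  0.5 -2. ] w 0.0456 q [ 0.66  0.71 -1.19  1.93  0.76  1.06  0.68]
t 7.6 P [0.5347 0.0548 0.1295] openang 88.84 ydir [-1.e-03  7.e-04 -1.e+00] F [ 0.6  1.1 -1.3] w 0.0459 q [ 0.65  0.71 -1.19  1.93  0.76  1.06  0.68]
row d [0.0038 0.0989 0.0027] w [-0.0006 -0.006  -0.001 ] dist mm 49.5 deg 0.4
```

View pics/w4.png

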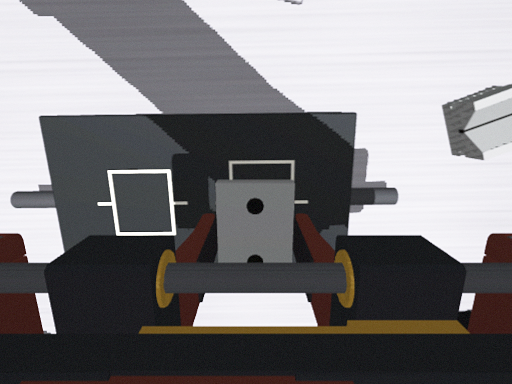

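Run:
```python
from marks import *
where()
v=robot.camera_info('wrist')['view'];save('w5',robot.capture('wrist'));np.save('w5.npy',v)
where()
marks('w5',v,(60,120,225,260))
i=robot.camera_info('wrist');i['view']=v
im=cv2.imread('pics/w5.png')[150:240,90:310]
cv2.imwrite('pics/w5c.png',cv2.resize(im,None,fx=3.6,fy=3.6,interpolation=cv2.INTER_CUBIC))
```

```text
t 7.6 P [0.5347 0.0548 0.1295] openang 88.84 ydir [-1.e-03  7.e-04 -1.e+00] F [ 0.6  1.1 -1.3] w 0.0459 q [ 0.65  0.71 -1.19  1.93  0.76  1.06  0.68]
t 7.65 P [0.5348 0.0562 0.1299] openang 88.94 ydir [-2.0e-04  1.2e-03 -1.0e+00] F [-0.6  0.5 -2.6] w 0.0451 q [ 0.65  0.71 -1.19  1.93  0.76  1.06  0.68]
```

View pics/w5c.png

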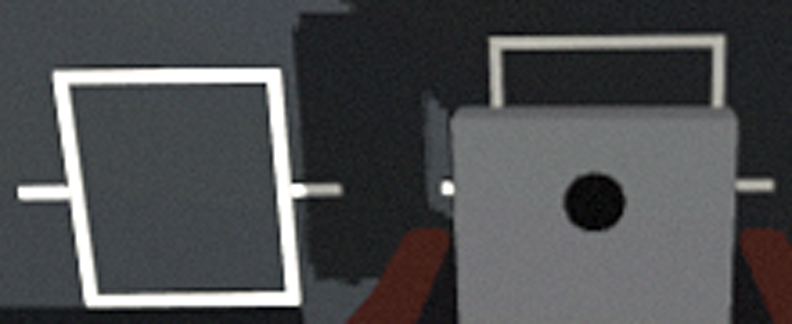

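Run:
```python
from h import *
i=robot.camera_info('wrist');i['view']=np.load('w5.npy')
f=lambda l:[(90+(a-1.3)/3.6,150+(b-1.3)/3.6) for a,b in l]
s=cast(i,f([(71,85),(268,83),(288,294),(97,296)]),.04);print('small',s,s.mean(0))
t=cast(i,f([(43,192),(323,190),(447,188),(755,185)]),.04);print('ticks',t)
b=cast(i,f([(500,48),(712,46)]),.04);print('big edge',b, b.mean(0)+[.034,0,0])
```

```text
small [[ 0.50989598 -0.07023842  0.04      ]
 [ 0.51038036 -0.02333296  0.04      ]
 [ 0.56404901 -0.02362447  0.04      ]
 [ 0.56358295 -0.07156893  0.04      ]] [ 0.53697708 -0.04719119  0.04      ]
ticks [[ 0.5362037  -0.08095095  0.04      ]
 [ 0.5371156  -0.01252347  0.04      ]
 [ 0.53723615  0.01779125  0.04      ]
 [ 0.53803416  0.09300189  0.04      ]]
big edge [[0.50315003 0.03221638 0.04      ]
 [0.50370668 0.08224002 0.04      ]] [0.53742835 0.0572282  0.04      ]
```

Run:
```python
from h import *
where()
goto((.5371,.0567,.066),np.radians(89.4))
```

```text
t 7.65 P [0.5348 0.0562 0.1299] openang 88.94 ydir [-2.0e-04  1.2e-03 -1.0e+00] F [-0.6  0.5 -2.6] w 0.0451 q [ 0.65  0.71 -1.19  1.93  0.76  1.06  0.68]
row d [0.0046 0.1278 0.0008] w [-0.0011 -0.0077 -0.0003] dist mm 63.9 deg 0.5
```

Call:
send_rows(plan=[[-1, 0.0046, 0.06, 0.0008, -0.001, -0.0077, 0], [-1, 0.0046, 0.11, 0.0008, -0.001, -0.0077, 0], [-1, 0.0046, 0.1278, 0.0008, -0.001, -0.0077, 0], [-1, 0.0046, 0.1278, 0.0008, -0.001, -0.0077, 0], [-1, 0.0046, 0.1278, 0.0008, -0.001, -0.0077, 0]])

```text
time_s: 8.28
ee_pos: [0.5377, 0.0574, 0.067]
tool_rot: [-1.57, 0.007, -0.009]
contact_force: [0.5, -0.4, -2.2]
grip_width: 0.0455
```

Run:
```python
from h import *
where()
goto((.5371,.0567,.061),np.radians(89.4))
v=robot.camera_info('wrist')['view'];save('w6',robot.capture('wrist'));np.save('w6.npy',v)
where()
```

```text
t 8.28 P [0.5377 0.0574 0.067 ] openang 89.42 ydir [ 1.3e-03  5.0e-04 -1.0e+00] F [ 0.5 -0.4 -2.2] w 0.0455 q [ 0.59  0.78 -1.1   1.96  0.87  0.97  0.61]
row d [-0.0013  0.012  -0.0015] w [-0.0005  0.0004  0.0012] dist mm 6.1 deg 0.1
t 8.32 P [0.5378 0.0572 0.067 ] openang 89.4 ydir [ 1.3e-03  5.0e-04 -1.0e+00] F [ 0.8  0.  -2.1] w 0.0457 q [ 0.59  0.78 -1.1   1.96  0.87  0.97  0.61]
```

View pics/w6.png

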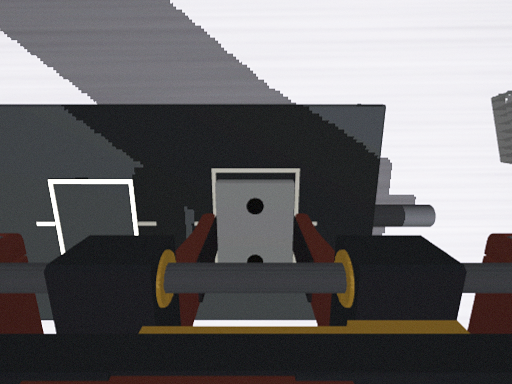

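Run:
```python
from h import *
im=cv2.imread('pics/w6.png')[160:235,200:315]
cv2.imwrite('pics/w6c.png',cv2.resize(im,None,fx=7,fy=7,interpolation=cv2.INTER_CUBIC))
```

```text
(no output)
```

View pics/w6c.png

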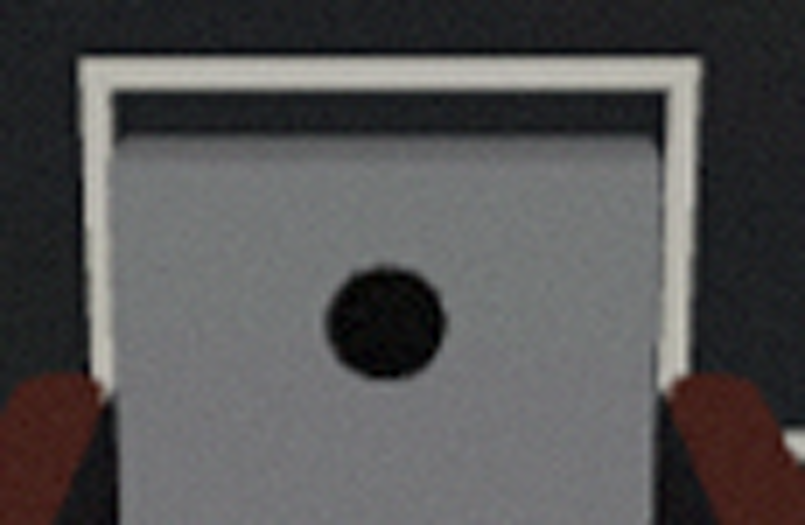

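Run:
```python
from h import *
i=robot.camera_info('wrist');i['view']=np.load('w6.npy')
f=lambda l:[(200+(a-3)/7,160+(b-3)/7) for a,b in l]
print(cast(i,f([(112,91),(665,91)]),.04),cast(i,f([(115,136),(658,136)]),.046),cast(i,f([(115,162),(658,162)]),.056))
print(cast(i,f([(386,322)]),.056))
```

```text
[[0.50349123 0.03207259 0.04      ]
 [0.50401251 0.08178685 0.04      ]] [[0.50639326 0.03301924 0.046     ]
 [0.5068911  0.08040985 0.046     ]] [[0.50653327 0.03435504 0.056     ]
 [0.50700333 0.07905325 0.056     ]]
[[0.52052774 0.05651759 0.056     ]]
```

Call:
send_rows(plan=[[-1, -0.0014, 0.005, 0, 0, 0, 0], [-1, -0.0014, 0.01, 0, 0, 0, 0], [-1, -0.0014, 0.012, 0, 0, 0, 0], [-1, -0.0014, 0.012, 0, 0, 0, 0]])

```text
time_s: 8.82
ee_pos: [0.537, 0.0571, 0.061]
tool_rot: [-1.571, 0.007, -0.009]
contact_force: [-0.7, -0.7, -1.1]
grip_width: 0.0457
```

Call:
send_rows(plan=[[-1, 0, 0.0014, 0, 0, 0, 0], [-1, 0, 0.0014, 0, 0, 0, 0]])

```text
time_s: 9.07
ee_pos: [0.5371, 0.0571, 0.061]
tool_rot: [-1.571, 0.007, -0.009]
contact_force: [-3.3, -2.1, 6.6]
grip_width: 0.0455
```

Call:
send_rows(plan=[[0.4, 0, -0.0005, 0, 0, 0, 0], [1, 0, 0, 0, 0, 0, 0], [1, 0, -0.03, 0, 0, 0, 0], [1, 0, -0.12, 0, 0, 0, 0], [1, 0, -0.24, 0, 0, 0, 0]])

```text
time_s: 9.7
ee_pos: [0.5362, 0.0571, 0.1823]
tool_rot: [-1.571, 0.008, -0.007]
contact_force: [1.3, -0.7, 0.2]
grip_width: 0.087
```

Run:
```python
from h import *
where()
v=robot.camera_info('wrist')['view'];save('w7',robot.capture('wrist'));np.save('w7.npy',v)
where()
```

```text
t 9.7 P [0.5362 0.0571 0.1823] openang 89.43 ydir [-6.e-04 -1.e-04 -1.e+00] F [ 1.3 -0.7  0.2] w 0.087 q [ 0.69  0.65 -1.25  1.88  0.69  1.13  0.74]
t 9.75 P [0.5397 0.0598 0.1903] openang 89.48 ydir [ 0.0097  0.0021 -1.    ] F [2.  1.8 5.1] w 0.0875 q [ 0.7   0.64 -1.26  1.87  0.68  1.14  0.74]
```

View pics/w7.png

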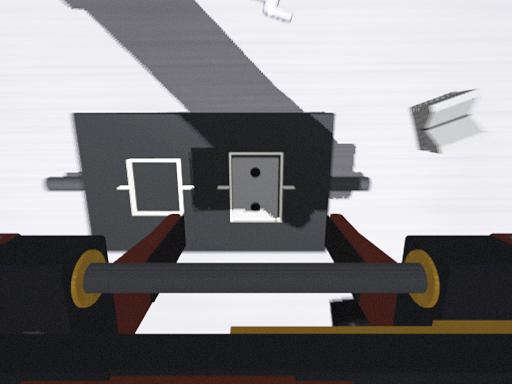

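Run:
```python
from h import *
v=robot.camera_info('wrist')['view'];save('w8',robot.capture('wrist'));np.save('w8.npy',v)
where()
im=cv2.imread('pics/w8.png')
cv2.imwrite('pics/w8c.png',cv2.resize(np.clip(im[140:235,215:300]*1.5,0,255).astype('u1'),None,fx=6,fy=6,interpolation=cv2.INTER_CUBIC))
cv2.imwrite('pics/w8d.png',cv2.resize(im[75:170,390:500],None,fx=6,fy=6,interpolation=cv2.INTER_CUBIC))
```

```text
t 9.8 P [0.5399 0.0594 0.1876] openang 89.43 ydir [ 0.0108  0.0017 -0.9999] F [-0.1  0.4  1. ] w 0.0876 q [ 0.7   0.64 -1.26  1.88  0.69  1.13  0.74]
```

View pics/w8c.png

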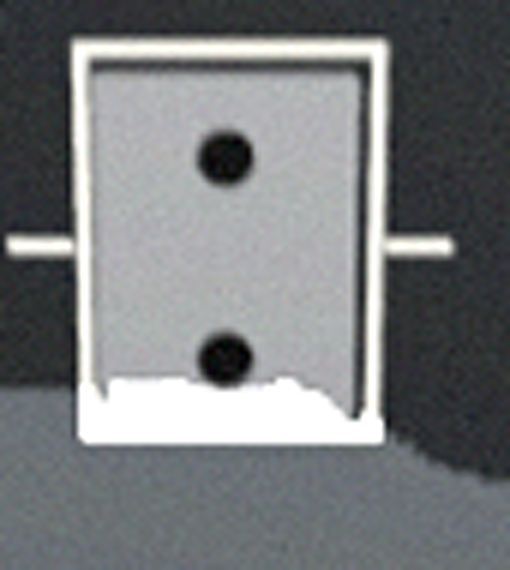

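View pics/w8d.png

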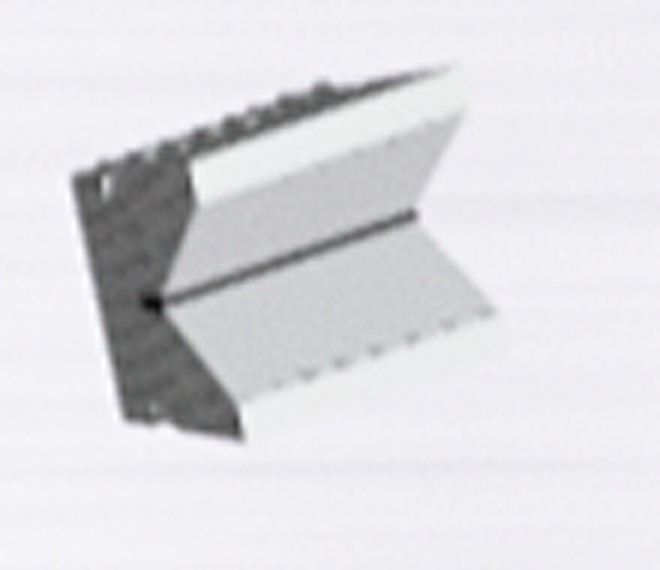

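Run:
```python
from h import *
i=robot.camera_info('wrist');i['view']=np.load('w8.npy')
f=lambda l,u,v:[(u+(a-2.5)/6,v+(b-2.5)/6) for a,b in l]
print('outl',cast(i,f([(90,60),(372,60),(366,400)],215,140),.04))
print('ticks',cast(i,f([(40,245),(420,246)],215,140),.04))
print('pack',cast(i,f([(94,72),(360,72)],215,140),.05), 'holes',cast(i,f([(226,158),(226,359)],215,140),.05).mean(0))
g=cast(i,f([(160,303),(415,213)],390,75),.022);print(g,g.mean(0),np.linalg.norm(g[1]-g[0]),np.degrees(np.arctan2(*(g[1]-g[0])[[1,0]])))
t=cast(i,f([(195,160),(465,65),(245,440),(495,318)],390,75),.04);print(t)
goto((.48,.22,.2),np.radians(90))
```

```text
outl [[0.50451179 0.03286528 0.04      ]
 [0.50498627 0.08247595 0.04      ]
 [0.56769661 0.08201565 0.04      ]]
ticks [[0.53770862 0.02275625 0.04      ]
 [0.53857017 0.09151487 0.04      ]]
pack [[0.50548659 0.03436585 0.05      ]
 [0.50592055 0.07965943 0.05      ]] holes [0.53854121 0.05645791 0.05      ]
[[0.4816592  0.23687434 0.022     ]
 [0.46626243 0.28078799 0.022     ]] [0.47396081 0.25883116 0.022     ] 0.046534602804481524 109.3214233766625
[[0.45769367 0.2293651  0.04      ]
 [0.44300728 0.27224417 0.04      ]
 [0.50479713 0.24484087 0.04      ]
 [0.48424334 0.28495379 0.04      ]]
row d [-0.1227 -0.0256  0.32  ] w [-0.0017 -0.0096  0.0103] dist mm 171.8 deg 0.8
```

Run:
```python
from h import *
t=robot.camera_info('top')
f=lambda l:[(340+(a-2.5)/6,140+(b-2.5)/6) for a,b in l]
g=cast(t,f([(103,297),(158,313)]),.022);print(g,np.degrees(np.arctan2(*(g[1]-g[0])[[1,0]])),np.linalg.norm(g[1]-g[0]))
where()
goto((.47,-.25,.18),np.radians(-20))
```

```text
[[ 0.48532578 -0.25444124  0.022     ]
 [ 0.47826548 -0.27957632  0.022     ]] -105.68975284525595 0.026107852551552953
t 9.8 P [0.5399 0.0594 0.1876] openang 89.43 ydir [ 0.0108  0.0017 -0.9999] F [-0.1  0.4  1. ] w 0.0876 q [ 0.7   0.64 -1.26  1.88  0.69  1.13  0.74]
row d [-0.1337  0.0126 -0.6202] w [ 0.0048 -1.1762  0.01  ] dist mm 317.3 deg 70.6
```

Call:
send_rows(plan=[[1, -0.02, 0, -0.08, 0, 0.18, 0], [1, -0.04, 0, -0.19, 0, 0.36, 0], [1, -0.06, 0, -0.3, 0, 0.54, 0], [1, -0.09, 0, -0.41, 0, 0.71, 0], [1, -0.11, 0, -0.5, 0, 0.89, 0]])

```text
time_s: 10.42
ee_pos: [0.4814, -0.1923, 0.1867]
tool_rot: [-1.435, 0.732, -0.746]
contact_force: [1.0, -0.2, 0.3]
grip_width: 0.0878
```

Run:
```python
from h import *
where()
goto((.46,-.25,.18),np.radians(-16))
```

```text
t 10.43 P [ 0.4814 -0.1923  0.1867] openang 35.66 ydir [ 0.0108  0.0012 -0.9999] F [ 1.  -0.2  0.3] w 0.0878 q [ 1.13  0.5  -1.1   1.94  0.52  1.02  0.41]
row d [ 0.0688  0.0129 -0.1021] w [-1.070e-02  8.609e-01  7.000e-04] dist mm 61.9 deg 51.7
```

Call:
send_rows(plan=[[1, 0.02, 0, -0.03, 0, 0.17, 0], [1, 0.04, 0, -0.06, 0, 0.34, 0], [1, 0.06, 0.013, -0.09, 0, 0.52, 0], [1, 0.0688, 0.013, -0.102, -0.005, 0.69, 0], [1, 0.0688, 0.013, -0.102, -0.0107, 0.861, 0]])

```text
time_s: 11.05
ee_pos: [0.4596, -0.2505, 0.1801]
tool_rot: [-1.061, 1.416, -1.417]
contact_force: [0.2, -0.6, 0.1]
grip_width: 0.0879
```

Call:
send_rows(plan=[[1, 0, 0, 0, 0, 0, 0]])

```text
time_s: 11.18
ee_pos: [0.4598, -0.2502, 0.1804]
tool_rot: [-1.062, 1.415, -1.417]
contact_force: [-0.4, -0.6, -0.4]
grip_width: 0.0878
```

Run:
```python
from h import *
where()
v=robot.camera_info('wrist')['view'];save('w9',robot.capture('wrist'));np.save('w9.npy',v)
where()
im=cv2.imread('pics/w9.png')
```

```text
t 11.18 P [ 0.4598 -0.2502  0.1804] openang -16.29 ydir [ 3.0e-04 -1.3e-03 -1.0e+00] F [-0.4 -0.6 -0.4] w 0.0878 q [ 1.08  0.43 -0.87  1.93  0.4   0.96 -0.27]
t 11.22 P [ 0.4597 -0.2503  0.1803] openang -16.19 ydir [ 1.0e-04 -1.2e-03 -1.0e+00] F [-0.2 -0.8 -0.3] w 0.0878 q [ 1.08  0.43 -0.87  1.93  0.4   0.96 -0.27]
```

View pics/w9.png

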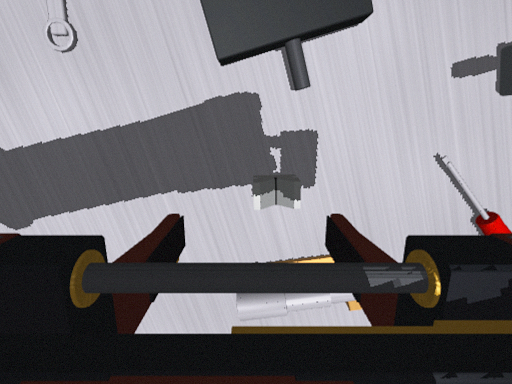

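Run:
```python
from h import *
im=cv2.imread('pics/w9.png')
cv2.imwrite('pics/w9c.png',cv2.resize(im[165:220,240:315],None,fx=10,fy=10,interpolation=cv2.INTER_CUBIC))
```

```text
(no output)
```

View pics/w9c.png

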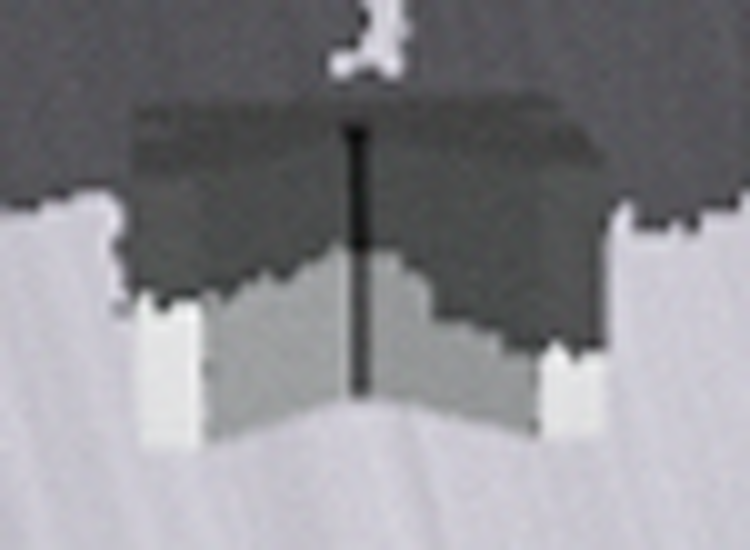

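Run:
```python
from h import *
i=robot.camera_info('wrist');i['view']=np.load('w9.npy')
f=lambda l:[(240+(a-4.5)/10,165+(b-4.5)/10) for a,b in l]
g=cast(i,f([(357,133),(360,397)]),.022);print(g,g.mean(0),np.linalg.norm(g[1]-g[0]),np.degrees(np.arctan2(*(g[1]-g[0])[[1,0]])))
t=cast(i,f([(130,172),(605,165),(602,437),(140,445)]),.04);print(t,t.mean(0))
q=t[1]-t[0];print(np.linalg.norm(q),np.degrees(np.arctan2(q[1],q[0])));q=t[2]-t[3];print(np.linalg.norm(q),np.degrees(np.arctan2(q[1],q[0])))
goto((.4832,-.2665,.07),np.radians(-16.5));goto((.4832,-.2665,.029),np.radians(-16.5))
```

```text
[[ 0.48351124 -0.25324391  0.022     ]
 [ 0.47575758 -0.28292065  0.022     ]] [ 0.47963441 -0.26808228  0.022     ] 0.03067292354349832 -104.64238648463105
[[ 0.45923533 -0.24671587  0.04      ]
 [ 0.50732324 -0.26000301  0.04      ]
 [ 0.49974964 -0.28895577  0.04      ]
 [ 0.45177231 -0.275857    0.04      ]] [ 0.47952013 -0.26788291  0.04      ]
0.04988983309358264 -15.445975355706368
0.049733306941729574 -15.270720133517337
row d [0.0179 0.2207 0.054 ] w [-0.0004  0.0051  0.001 ] dist mm 114.0 deg 0.3
row d [0.0178 0.3027 0.054 ] w [-0.0004  0.0051  0.001 ] dist mm 154.0 deg 0.3
```

Run:
```python
from h import *
goto((.4796,-.268,.07),np.radians(-15.2));goto((.4796,-.268,.028),np.radians(-15.2))
```

```text
row d [0.0227 0.2207 0.048 ] w [-0.0004 -0.0165  0.001 ] dist mm 113.5 deg 1.0
row d [0.0227 0.3047 0.0479] w [-0.0004 -0.0165  0.001 ] dist mm 154.6 deg 1.0
```

Call:
send_rows(plan=[[1, 0.0227, 0.12, 0.048, 0, -0.0165, 0], [1, 0.0227, 0.2, 0.048, 0, -0.0165, 0], [1, 0.0227, 0.27, 0.048, 0, -0.0165, 0], [1, 0.0227, 0.3047, 0.048, 0, -0.0165, 0.001], [1, 0.0227, 0.3047, 0.048, 0, -0.0165, 0.001]])

```text
time_s: 11.85
ee_pos: [0.4793, -0.2676, 0.0275]
tool_rot: [-1.073, 1.402, -1.4]
contact_force: [0.5, -0.2, -0.2]
grip_width: 0.0876
```

Call:
send_rows(plan=[[-1, 0, 0, 0, 0, 0, 0], [-1, 0, 0, 0, 0, 0, 0], [-1, 0, 0, 0, 0, 0, 0], [-1, 0, 0, 0, 0, 0, 0], [-1, 0, 0, 0, 0, 0, 0]], newtons=35)

```text
time_s: 12.48
ee_pos: [0.4794, -0.2678, 0.0279]
tool_rot: [-1.073, 1.401, -1.4]
contact_force: [-0.6, 0.2, 4.6]
grip_width: 0.0499
```

Run:
```python
from h import *
where()
goto((.5385,.0567,.16),np.radians(-0.6))
```

```text
t 12.47 P [ 0.4794 -0.2678  0.0279] openang -15.11 ydir [-6.e-04  5.e-04 -1.e+00] F [-0.6  0.2  4.6] w 0.0499 q [ 0.94  0.68 -0.7   1.97  0.65  0.74 -0.42]
row d [-0.6575 -0.264  -0.0552] w [ 0.0006 -0.2418 -0.0004] dist mm 355.3 deg 14.5
```

Call:
send_rows(plan=[[-1, 0, -0.09, 0, 0, 0, 0], [-1, -0.06, -0.19, -0.01, 0, 0, 0], [-1, -0.16, -0.24, -0.02, 0, -0.05, 0], [-1, -0.27, -0.25, -0.03, 0, -0.1, 0], [-1, -0.37, -0.25, -0.04, 0, -0.15, 0]])

```text
time_s: 13.1
ee_pos: [0.5081, -0.0824, 0.1531]
tool_rot: [-1.158, 1.286, -1.286]
contact_force: [1.2, -1.0, -4.2]
grip_width: 0.0503
```

Run:
```python
from h import *
where()
goto((.5381,.0565,.115),np.radians(-0.6))
```

```text
t 13.1 P [ 0.5081 -0.0824  0.1531] openang -6.01 ydir [-4.e-04  1.e-04 -1.e+00] F [ 1.2 -1.  -4.2] w 0.0503 q [ 0.77  0.48 -0.92  1.97  0.48  0.92 -0.49]
row d [-0.2826  0.0763  0.0306] w [ 0.0004 -0.0902 -0.0001] dist mm 147.2 deg 5.4
```

Call:
send_rows(plan=[[-1, -0.1, 0.02, 0.01, 0, -0.04, 0], [-1, -0.19, 0.04, 0.02, 0, -0.09, 0], [-1, -0.25, 0.06, 0.03, 0, -0.09, 0], [-1, -0.2826, 0.0763, 0.0306, 0, -0.09, 0], [-1, -0.2826, 0.0763, 0.0306, 0, -0.09, 0]])

```text
time_s: 13.72
ee_pos: [0.5369, 0.0577, 0.1139]
tool_rot: [-1.207, 1.217, -1.213]
contact_force: [-0.4, -0.6, -4.9]
grip_width: 0.0501
```

Call:
send_rows(plan=[[-1, 0, 0, 0, 0, 0, 0]])

```text
time_s: 13.85
ee_pos: [0.5366, 0.0565, 0.1137]
tool_rot: [-1.208, 1.218, -1.214]
contact_force: [0.3, -0.1, -3.6]
grip_width: 0.0498
```

Run:
```python
from h import *
where()
v=robot.camera_info('wrist')['view'];save('w10',robot.capture('wrist'));np.save('w10.npy',v)
where()
im=cv2.imread('pics/w10.png')
```

```text
t 13.85 P [0.5366 0.0565 0.1137] openang -0.49 ydir [-3.8e-03 -4.0e-04 -1.0e+00] F [ 0.3 -0.1 -3.6] w 0.0498 q [ 0.47  0.58 -0.89  1.94  0.57  0.9  -0.73]
t 13.9 P [0.5365 0.0565 0.1137] openang -0.5 ydir [-3.8e-03 -2.0e-04 -1.0e+00] F [-0.1  0.4 -4.9] w 0.0495 q [ 0.47  0.58 -0.89  1.94  0.57  0.9  -0.73]
```

View pics/w10.png

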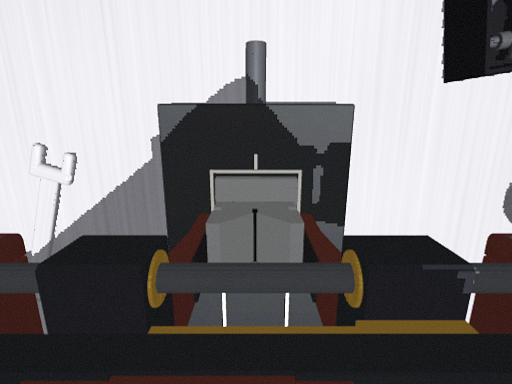

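Run:
```python
from h import *
im=cv2.imread('pics/w10.png')
cv2.imwrite('pics/w10c.png',cv2.resize(np.clip(im[150:265,200:312]*1.6,0,255).astype('u1'),None,fx=5,fy=5,interpolation=cv2.INTER_CUBIC))
```

```text
(no output)
```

View pics/w10c.png

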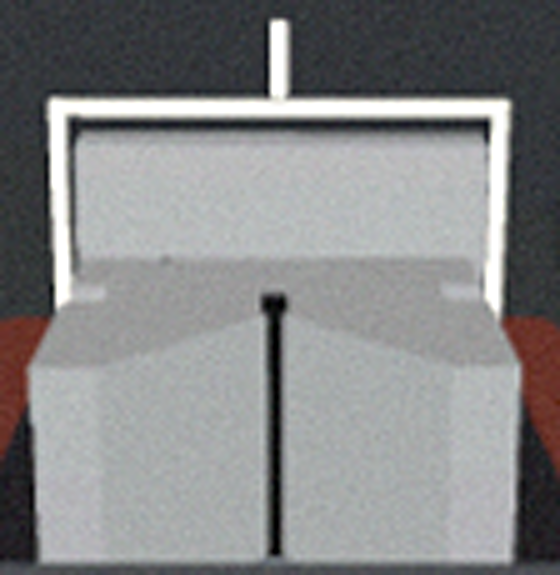

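Run:
```python
from h import *
i=robot.camera_info('wrist');i['view']=np.load('w10.npy')
f=lambda l:[(200+(a-2)/5,150+(b-2)/5) for a,b in l]
print('tick',cast(i,f([(280,30),(279,95)]),.04))
print('outl in',cast(i,f([(72,118),(490,118)]),.04))
print('pack far',cast(i,f([(78,136),(488,136)]),.05))
print('blk end bot',cast(i,f([(83,258),(472,258)]),.0858))
print('groove',cast(i,f([(274,300)]),.1078),cast(i,f([(275,555)]),.1078), 'top corners',cast(i,f([(30,368),(518,366)]),.1258))
```

```text
tick [[0.53776297 0.09506296 0.04      ]
 [0.53752049 0.08472037 0.04      ]]
outl in [[0.50436341 0.08126917 0.04      ]
 [0.57121486 0.08073235 0.04      ]]
pack far [[0.5067016  0.0802842  0.05      ]
 [0.56948595 0.07978344 0.05      ]]
blk end bot [[0.51203929 0.07115311 0.0858    ]
 [0.56252431 0.07076946 0.0858    ]]
groove [[0.53697187 0.07233794 0.1078    ]] [[0.53680068 0.04031664 0.1078    ]] top corners [[0.51216293 0.07105109 0.1258    ]
 [0.5619008  0.07090687 0.1258    ]]
```

Run:
```python
from h import *
where()
goto((.5371,.0573,.080),np.radians(-0.6))
```

```text
t 13.9 P [0.5365 0.0565 0.1137] openang -0.5 ydir [-3.8e-03 -2.0e-04 -1.0e+00] F [-0.1  0.4 -4.9] w 0.0495 q [ 0.47  0.58 -0.89  1.94  0.57  0.9  -0.73]
row d [-0.0015  0.0674  0.0014] w [0.0036 0.0016 0.0002] dist mm 33.7 deg 0.2
```

Call:
send_rows(plan=[[-1, -0.0015, 0.025, 0.0014, 0.0036, 0.0016, 0], [-1, -0.0015, 0.05, 0.0014, 0.0036, 0.0016, 0], [-1, -0.0015, 0.0674, 0.0014, 0.0036, 0.0016, 0], [-1, -0.0015, 0.0674, 0.0014, 0.0036, 0.0016, 0]])

```text
time_s: 14.4
ee_pos: [0.5366, 0.0571, 0.0791]
tool_rot: [-1.206, 1.218, -1.216]
contact_force: [0.5, 0.7, -3.0]
grip_width: 0.0497
```

Run:
```python
from h import *
where()
goto((.5371,.0573,.0777),np.radians(-0.6))
```

```text
t 14.4 P [0.5366 0.0571 0.0791] openang -0.59 ydir [-1.5e-03 -3.0e-04 -1.0e+00] F [ 0.5  0.7 -3. ] w 0.0497 q [ 0.43  0.62 -0.85  1.96  0.63  0.84 -0.78]
row d [-0.0003  0.0028  0.001 ] w [0.0015 0.0001 0.0003] dist mm 1.5 deg 0.1
```

Call:
send_rows(plan=[[-1, 0, 0.0014, 0.001, 0.0015, 0, 0], [-1, 0, 0.0028, 0.001, 0.0015, 0, 0], [-1, 0, 0.0032, 0.001, 0.0015, 0, 0]])

```text
time_s: 14.78
ee_pos: [0.5373, 0.0572, 0.0779]
tool_rot: [-1.204, 1.216, -1.217]
contact_force: [-2.0, -0.3, -0.5]
grip_width: 0.0499
```

Call:
send_rows(plan=[[-1, 0, 0.0008, -0.0003, 0, 0, 0], [0.6, 0, 0.0005, 0, 0, 0, 0], [1, 0, 0, 0, 0, 0, 0], [1, 0, 0, 0, 0, 0, 0]])

```text
time_s: 15.28
ee_pos: [0.5375, 0.0573, 0.0781]
tool_rot: [-1.204, 1.216, -1.217]
contact_force: [0.7, -0.2, 0.6]
grip_width: 0.0758
```

Call:
send_rows(plan=[[1, 0, -0.03, 0, 0, 0, 0], [1, 0, -0.1, 0, 0, 0, 0], [1, 0, -0.18, 0, 0, 0, 0], [1, 0, -0.18, 0, 0, 0, 0]])

```text
time_s: 15.78
ee_pos: [0.5395, 0.0583, 0.1719]
tool_rot: [-1.199, 1.212, -1.22]
contact_force: [-0.6, -1.0, 0.2]
grip_width: 0.0878
```

Run:
```python
from h import *
where()
v=robot.camera_info('wrist')['view'];save('w11',robot.capture('wrist'));np.save('w11.npy',v)
where()
im=cv2.imread('pics/w11.png')
cv2.imwrite('pics/w11c.png',cv2.resize(np.clip(im[120:260,180:340]*1.3,0,255).astype('u1'),None,fx=4.2,fy=4.2,interpolation=cv2.INTER_CUBIC))
```

```text
t 15.78 P [0.5395 0.0583 0.1719] openang -0.59 ydir [ 7.3e-03  4.0e-04 -1.0e+00] F [-0.6 -1.   0.2] w 0.0878 q [ 0.52  0.5  -0.95  1.9   0.49  0.99 -0.67]
t 15.82 P [0.5384 0.0576 0.17  ] openang -0.6 ydir [ 4.5e-03 -3.0e-04 -1.0e+00] F [-0.5 -0.1 -0.2] w 0.0877 q [ 0.51  0.51 -0.95  1.9   0.49  0.98 -0.67]
```

View pics/w11c.png

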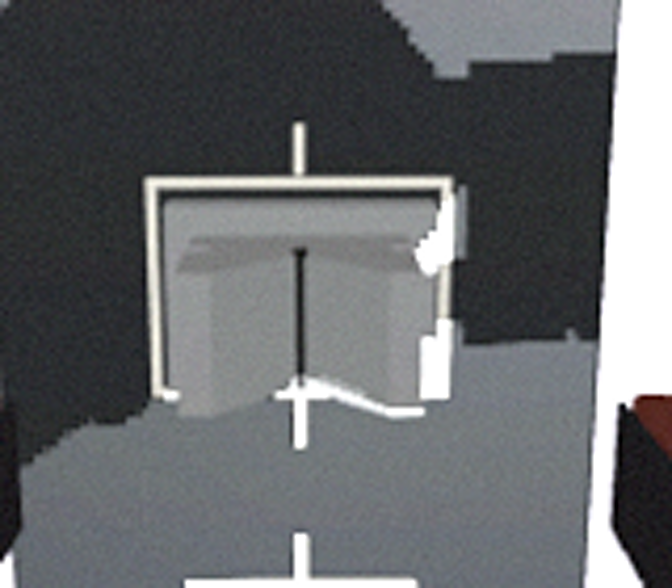

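Run:
```python
from h import *
where()
goto((.465,.27,.17),np.radians(19))
```

```text
t 15.82 P [0.5384 0.0576 0.17  ] openang -0.6 ydir [ 4.5e-03 -3.0e-04 -1.0e+00] F [-0.5 -0.1 -0.2] w 0.0877 q [ 0.51  0.51 -0.95  1.9   0.49  0.98 -0.67]
row d [-0.4232 -0.0008 -0.1513] w [-0.0042 -0.3267  0.001 ] dist mm 224.7 deg 19.6
```

Call:
send_rows(plan=[[1, -0.1, 0, -0.035, 0, -0.08, 0], [1, -0.21, 0, -0.07, 0, -0.16, 0], [1, -0.32, 0, -0.11, 0, -0.25, 0], [1, -0.4232, 0, -0.15, -0.004, -0.327, 0], [1, -0.4232, 0, -0.15, -0.004, -0.327, 0]])

```text
time_s: 16.45
ee_pos: [0.4626, 0.2745, 0.1695]
tool_rot: [-1.351, 0.956, -0.953]
contact_force: [0.3, -0.4, -0.6]
grip_width: 0.0879
```

Call:
send_rows(plan=[[1, 0, 0, 0, 0, 0, 0]])

```text
time_s: 16.58
ee_pos: [0.4625, 0.2735, 0.1686]
tool_rot: [-1.353, 0.957, -0.954]
contact_force: [-1.2, -0.3, 0.1]
grip_width: 0.0876
```

Run:
```python
from h import *
where()
v=robot.camera_info('wrist')['view'];save('w12',robot.capture('wrist'));np.save('w12.npy',v)
where()
```

```text
t 16.57 P [0.4625 0.2735 0.1686] openang 19.5 ydir [-2.4e-03 -1.0e-04 -1.0e+00] F [-1.2 -0.3  0.1] w 0.0876 q [ 0.15  0.55 -1.04  1.9   0.55  1.02 -0.8 ]
t 16.62 P [0.4623 0.2738 0.1688] openang 19.51 ydir [-2.4e-03  5.0e-04 -1.0e+00] F [-0.6  0.2  0.4] w 0.0878 q [ 0.15  0.55 -1.04  1.9   0.55  1.02 -0.8 ]
```

View pics/w12.png

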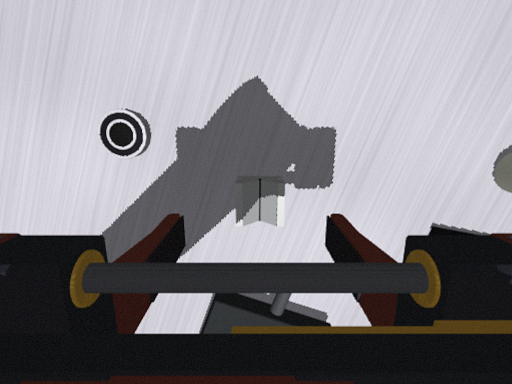

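Run:
```python
from h import *
im=cv2.imread('pics/w12.png')
cv2.imwrite('pics/w12c.png',cv2.resize(im[168:233,222:300],None,fx=9,fy=9,interpolation=cv2.INTER_CUBIC))
```

```text
(no output)
```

View pics/w12c.png

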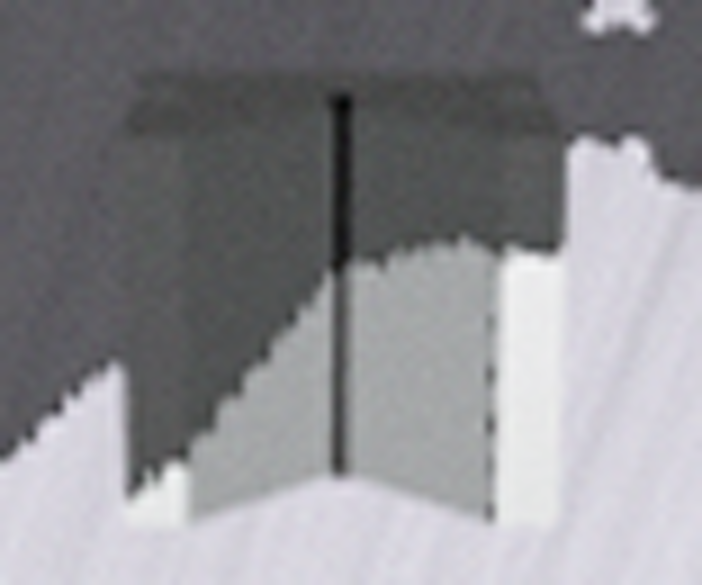

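Run:
```python
from h import *
i=robot.camera_info('wrist');i['view']=np.load('w12.npy')
f=lambda l:[(222+(a-4)/9,168+(b-4)/9) for a,b in l]
g=cast(i,f([(341,102),(340,473)]),.022);print(g,g.mean(0),np.linalg.norm(g[1]-g[0]),np.degrees(np.arctan2(*(g[1]-g[0])[[1,0]])))
t=cast(i,f([(127,135),(568,133),(559,522),(127,523)]),.04);print(t,t.mean(0))
q=t[1]-t[0];print(np.linalg.norm(q),np.degrees(np.arctan2(q[1],q[0])));q=t[2]-t[3];print(np.linalg.norm(q),np.degrees(np.arctan2(q[1],q[0])))
c=(g.mean(0)+t.mean(0))/2;print(c)
goto((c[0],c[1],.028),np.radians(19.3))
```

```text
[[0.465304   0.27984206 0.022     ]
 [0.48094387 0.235838   0.022     ]] [0.47312393 0.25784003 0.022     ] 0.04670077874491019 -70.4338233754632
[[0.44250599 0.27164258 0.04      ]
 [0.48898612 0.28835877 0.04      ]
 [0.50457794 0.24474703 0.04      ]
 [0.45720609 0.22780482 0.04      ]] [0.47331904 0.2581383  0.04      ]
0.04939467222580963 19.780691149900207
0.05031035409203379 19.679239319974677
[0.47322149 0.25798916 0.031     ]
row d [0.0374 0.2815 0.0107] w [ 0.002   0.0034 -0.0012] dist mm 142.1 deg 0.2
```

Call:
send_rows(plan=[[1, 0.0374, 0.1, 0.0107, 0.002, 0, 0], [1, 0.0374, 0.18, 0.0107, 0.002, 0, 0], [1, 0.0374, 0.25, 0.0107, 0.002, 0, -0.001], [1, 0.0374, 0.2815, 0.0107, 0.002, 0, -0.001], [1, 0.0374, 0.2815, 0.0107, 0.002, 0, -0.001]])

```text
time_s: 17.25
ee_pos: [0.4732, 0.257, 0.0275]
tool_rot: [-1.352, 0.957, -0.955]
contact_force: [0.3, 0.6, 0.8]
grip_width: 0.0878
```

Call:
send_rows(plan=[[-1, 0, 0, 0, 0, 0, 0], [-1, 0, 0, 0, 0, 0, 0], [-1, 0, 0, 0, 0, 0, 0], [-1, 0, 0, 0, 0, 0, 0], [-1, 0, 0, 0, 0, 0, 0]], newtons=40)

```text
time_s: 17.88
ee_pos: [0.4734, 0.2571, 0.0278]
tool_rot: [-1.352, 0.956, -0.956]
contact_force: [-0.2, -1.7, 3.1]
grip_width: 0.0497
```

Run:
```python
from h import *
where()
goto((.5359,-.047,.16),np.radians(-0.6))
```

```text
t 17.88 P [0.4734 0.2571 0.0278] openang 19.43 ydir [-9.e-04 -7.e-04 -1.e+00] F [-0.2 -1.7  3.1] w 0.0497 q [ 0.04  0.73 -0.86  1.99  0.78  0.8  -0.94]
row d [ 0.6152 -0.2642 -0.0848] w [0.0009 0.3339 0.0005] dist mm 337.4 deg 20.0
```

Call:
send_rows(plan=[[-1, 0, -0.09, 0, 0, 0, 0], [-1, 0.03, -0.2, -0.005, 0, 0, 0], [-1, 0.12, -0.29, -0.02, 0, 0.06, 0], [-1, 0.23, -0.33, -0.03, 0, 0.12, 0], [-1, 0.34, -0.33, -0.045, 0, 0.18, 0]])

```text
time_s: 18.5
ee_pos: [0.5096, 0.0879, 0.1941]
tool_rot: [-1.276, 1.097, -1.1]
contact_force: [1.7, 0.1, -4.9]
grip_width: 0.0497
```

Run:
```python
from h import *
where()
goto((.5359,-.047,.17),np.radians(-0.6))
```

```text
t 18.5 P [0.5096 0.0879 0.1941] openang 8.53 ydir [ 1.5e-03 -9.0e-04 -1.0e+00] F [ 1.7  0.1 -4.9] w 0.0497 q [ 0.53  0.46 -1.04  1.93  0.47  1.02 -0.56]
row d [0.2745 0.0485 0.0119] w [-0.0014  0.1522  0.0009] dist mm 139.5 deg 9.1
```

Call:
send_rows(plan=[[-1, 0.1, 0, 0.004, 0, 0.05, 0], [-1, 0.19, 0.01, 0.008, 0, 0.1, 0], [-1, 0.25, 0.05, 0.0119, 0, 0.152, 0], [-1, 0.2745, 0.09, 0.0119, -0.001, 0.152, 0], [-1, 0.2745, 0.12, 0.0119, -0.001, 0.152, 0]])

```text
time_s: 19.12
ee_pos: [0.5349, -0.047, 0.1324]
tool_rot: [-1.206, 1.218, -1.216]
contact_force: [-1.0, 0.6, -4.9]
grip_width: 0.0499
```

Call:
send_rows(plan=[[-1, 0, 0, 0, 0, 0, 0]])

```text
time_s: 19.25
ee_pos: [0.5337, -0.045, 0.1312]
tool_rot: [-1.209, 1.218, -1.211]
contact_force: [-0.5, -0.2, -4.8]
grip_width: 0.0498
```

Run:
```python
from h import *
where()
v=robot.camera_info('wrist')['view'];save('w13',robot.capture('wrist'));np.save('w13.npy',v)
where()
im=cv2.imread('pics/w13.png')
cv2.imwrite('pics/w13c.png',cv2.resize(np.clip(im[80:265,180:340]*1.3,0,255).astype('u1'),None,fx=3.2,fy=3.2,interpolation=cv2.INTER_CUBIC))
```

```text
t 19.25 P [ 0.5337 -0.045   0.1312] openang -0.37 ydir [-0.0044  0.0011 -1.    ] F [-0.5 -0.2 -4.8] w 0.0498 q [ 0.67  0.55 -0.91  1.94  0.54  0.92 -0.52]
t 19.3 P [ 0.5342 -0.0449  0.1318] openang -0.36 ydir [-3.4e-03  9.0e-04 -1.0e+00] F [ 0.3 -0.6 -5.6] w 0.0498 q [ 0.67  0.55 -0.91  1.94  0.54  0.92 -0.51]
```

View pics/w13c.png

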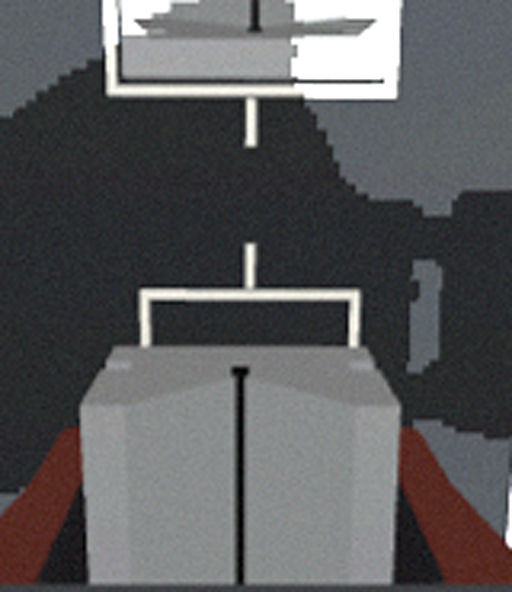

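Run:
```python
from h import *
i=robot.camera_info('wrist');i['view']=np.load('w13.npy')
f=lambda l:[(180+(a-1.1)/3.2,80+(b-1.1)/3.2) for a,b in l]
print('ticks',cast(i,f([(250,260),(251,125)]),.04))
o=cast(i,f([(151,301),(349,301)]),.04);print('outl in',o,o.mean(0)-[0,.024,0])
b=cast(i,f([(112,347),(366,347)]),.1034);print('blk',b,b.mean(0)-[0,.023,0])
t=cast(i,f([(81,407),(400,406)]),.1434);print('blk top',t,t.mean(0)-[0,.023,0])
print('groove',cast(i,f([(240,372),(240.5,580)]),.1254))
s=cast(i,f([(256,30)]),.072);print('short groove near end',s)
```

```text
ticks [[ 0.53656138 -0.01293414  0.04      ]
 [ 0.53696116  0.0219514   0.04      ]]
outl in [[ 0.50977626 -0.0238856   0.04      ]
 [ 0.56322762 -0.02419742  0.04      ]] [ 0.53650194 -0.04804151  0.04      ]
blk [[ 0.50849105 -0.02159566  0.1034    ]
 [ 0.55937683 -0.02187967  0.1034    ]] [ 0.53393394 -0.04473766  0.1034    ]
blk top [[ 0.50939469 -0.02178299  0.1434    ]
 [ 0.55941701 -0.02188153  0.1434    ]] [ 0.53440585 -0.04483226  0.1434    ]
groove [[ 0.53426741 -0.02104325  0.1254    ]
 [ 0.53408779 -0.06131397  0.1254    ]]
short groove near end [[0.53790092 0.0416026  0.072     ]]
```

Run:
```python
from h import *
where()
goto((.5363,-.048,.072),np.radians(-0.6))
```

```text
t 19.3 P [ 0.5342 -0.0449  0.1318] openang -0.36 ydir [-3.4e-03  9.0e-04 -1.0e+00] F [ 0.3 -0.6 -5.6] w 0.0498 q [ 0.67  0.55 -0.91  1.94  0.54  0.92 -0.51]
row d [0.0062 0.1196 0.0047] w [ 0.0032  0.004  -0.0009] dist mm 59.9 deg 0.3
```

Call:
send_rows(plan=[[-1, 0.0062, 0.05, 0.0047, 0.0032, 0.004, -0.001], [-1, 0.0062, 0.09, 0.0047, 0.0032, 0.004, -0.001], [-1, 0.0062, 0.112, 0.0047, 0.0032, 0.004, -0.001], [-1, 0.0062, 0.1196, 0.0047, 0.0032, 0.004, -0.001], [-1, 0.0062, 0.1196, 0.0047, 0.0032, 0.004, -0.001]])

```text
time_s: 19.92
ee_pos: [0.5365, -0.0478, 0.0722]
tool_rot: [-1.204, 1.217, -1.217]
contact_force: [0.6, 0.2, -4.2]
grip_width: 0.0494
```

Run:
```python
from h import *
where()
v=robot.camera_info('wrist')['view'];save('w14',robot.capture('wrist'));np.save('w14.npy',v)
where()
goto((.5363,-.048,.0678),np.radians(-0.6))
im=cv2.imread('pics/w14.png')
cv2.imwrite('pics/w14c.png',cv2.resize(np.clip(im[30:270,170:350]*1.3,0,255).astype('u1'),None,fx=2.5,fy=2.5,interpolation=cv2.INTER_CUBIC))
```

```text
t 19.93 P [ 0.5365 -0.0478  0.0722] openang -0.59 ydir [ 2.e-04 -0.e+00 -1.e+00] F [ 0.6  0.2 -4.2] w 0.0494 q [ 0.62  0.63 -0.84  1.97  0.64  0.83 -0.59]
t 19.98 P [ 0.5367 -0.0478  0.0725] openang -0.6 ydir [ 7.e-04 -1.e-04 -1.e+00] F [-0.2 -0.  -5.5] w 0.0501 q [ 0.62  0.63 -0.84  1.97  0.64  0.83 -0.59]
row d [ 0.0004  0.0094 -0.0008] w [-0.0007  0.0001  0.0001] dist mm 4.7 deg 0.0
```

View pics/w14c.png

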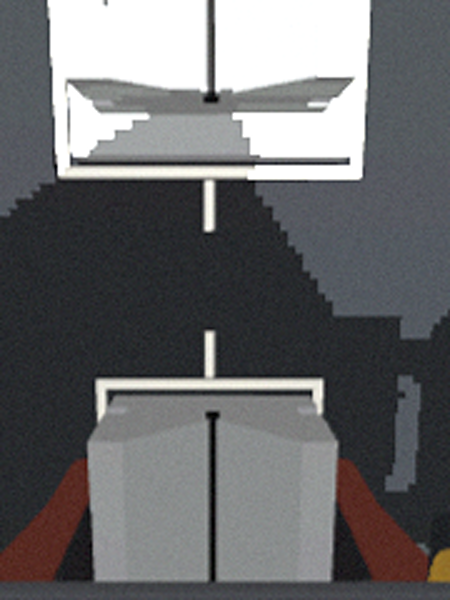

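Run:
```python
from h import *
i=robot.camera_info('wrist');i['view']=np.load('w14.npy')
f=lambda l:[(170+(a-.8)/2.5,30+(b-.8)/2.5) for a,b in l]
print('ticks',cast(i,f([(209.5,350),(209,205)]),.04))
o=cast(i,f([(105,391),(315,391)]),.04);print('outl in',o.mean(0)-[0,.024,0],o)
t=cast(i,f([(88,442),(338,441)]),.0844);print('blk top',t,t.mean(0)-[0,.023,0])
print('groove',cast(i,f([(212,412),(213,580)]),.0664))
print('short groove',cast(i,f([(211,97),(210,5)]),.072))
```

```text
ticks [[ 0.53652562 -0.01334317  0.04      ]
 [ 0.53682338  0.02275337  0.04      ]]
outl in [ 0.53652988 -0.04822836  0.04      ] [[ 0.50897024 -0.02393793  0.04      ]
 [ 0.56408952 -0.02451878  0.04      ]]
blk top [[ 0.51221004 -0.02422179  0.0844    ]
 [ 0.5623781  -0.02454065  0.0844    ]] [ 0.53729407 -0.04738122  0.0844    ]
groove [[ 0.53709493 -0.02299152  0.0664    ]
 [ 0.53688541 -0.06463385  0.0664    ]]
short groove [[0.53760633 0.04194952 0.072     ]
 [0.53759716 0.05811861 0.072     ]]
```

Call:
send_rows(plan=[[-1, 0.001, 0.004, -0.0008, -0.0007, 0, 0], [-1, 0.001, 0.008, -0.0008, -0.0007, 0, 0], [-1, 0.001, 0.0094, -0.0008, -0.0007, 0, 0], [-1, 0.001, 0.0098, -0.0008, -0.0007, 0, 0]])

```text
time_s: 20.48
ee_pos: [0.5363, -0.0484, 0.0678]
tool_rot: [-1.205, 1.217, -1.217]
contact_force: [-0.8, -0.8, 0.2]
grip_width: 0.0495
```

Contact; press a hair and release.

Call:
send_rows(plan=[[-1, 0, 0.0008, 0, 0, 0, 0], [0.6, 0, 0.0005, 0, 0, 0, 0], [1, 0, 0, 0, 0, 0, 0], [1, 0, 0, 0, 0, 0, 0]])

```text
time_s: 20.98
ee_pos: [0.5366, -0.0483, 0.068]
tool_rot: [-1.204, 1.216, -1.217]
contact_force: [-0.2, 0.6, -0.1]
grip_width: 0.0764
```

Call:
send_rows(plan=[[1, 0, -0.03, 0, 0, 0, 0], [1, 0, -0.1, 0, 0, 0, 0], [1, 0, -0.2, 0, 0, 0, 0], [1, 0, -0.28, 0, 0, 0, 0], [1, 0, -0.28, 0, 0, 0, 0]])

```text
time_s: 21.6
ee_pos: [0.5386, -0.0477, 0.212]
tool_rot: [-1.2, 1.211, -1.221]
contact_force: [0.1, -0.6, -0.4]
grip_width: 0.0875
```

Call:
send_rows(plan=[[1, 0, 0, 0, 0, 0, 0]])

```text
time_s: 21.72
ee_pos: [0.5382, -0.048, 0.2119]
tool_rot: [-1.2, 1.211, -1.222]
contact_force: [-0.2, 0.4, -0.4]
grip_width: 0.0876
```

Run:
```python
from h import *
where()
v=robot.camera_info('wrist')['view'];save('w15',robot.capture('wrist'));np.save('w15.npy',v)
where()
im=cv2.imread('pics/w15.png')
cv2.imwrite('pics/w15c.png',cv2.resize(np.clip(im[60:250,170:340]*1.2,0,255).astype('u1'),None,fx=3.1,fy=3.1,interpolation=cv2.INTER_CUBIC))
```

```text
t 21.73 P [ 0.5382 -0.048   0.2119] openang -0.61 ydir [ 0.0068 -0.0017 -1.    ] F [-0.2  0.4 -0.4] w 0.0876 q [ 0.75  0.45 -0.98  1.86  0.44  1.05 -0.42]
t 21.77 P [ 0.5385 -0.0477  0.212 ] openang -0.6 ydir [ 0.0073 -0.0014 -1.    ] F [ 0.5 -0.1 -0.1] w 0.0879 q [ 0.75  0.45 -0.98  1.86  0.44  1.05 -0.42]
```

View pics/w15c.png

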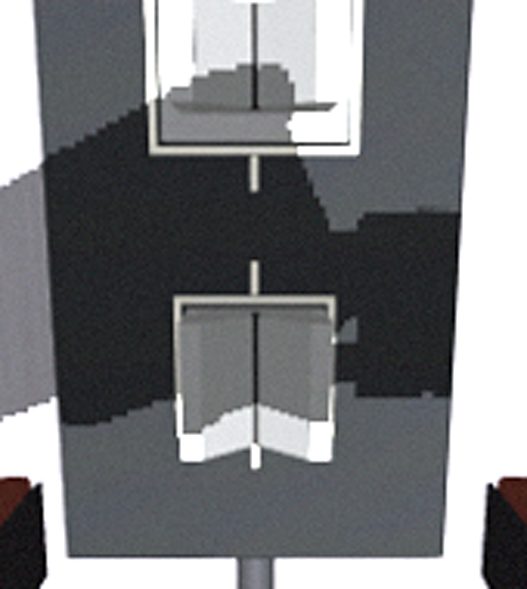

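Run:
```python
from h import *
i=robot.camera_info('wrist');i['view']=np.load('w15.npy')
f=lambda l:[(170+(a-1)/3.1,60+(b-1)/3.1) for a,b in l]
print('short',cast(i,f([(254,5),(255,106)]),.072))
print('long',cast(i,f([(255,315),(256,443)]),.062))
print('ticks',cast(i,f([(254.5,175),(255,280),(256,458)]),.04))
P,M,s=st()
print(M.T@(np.array([.47,-.38,.2])-P)/.5)
```

```text
short [[0.53791794 0.07170954 0.072     ]
 [0.5378312  0.0424739  0.072     ]]
long [[ 0.53689685 -0.02474754  0.062     ]
 [ 0.53663876 -0.07060498  0.062     ]]
ticks [[ 0.53727506  0.02210167  0.04      ]
 [ 0.53695529 -0.0149919   0.04      ]
 [ 0.53642665 -0.08313321  0.04      ]]
[ 0.66587596  0.02394322 -0.13018688]
```

Call:
send_rows(plan=[[1, 0.1, 0, -0.02, 0, 0.17, 0], [1, 0.21, 0, -0.04, 0, 0.34, 0], [1, 0.32, 0.01, -0.06, 0, 0.52, 0], [1, 0.43, 0.02, -0.08, 0, 0.69, 0], [1, 0.53, 0.024, -0.1, 0, 0.87, 0]])

```text
time_s: 22.4
ee_pos: [0.4844, -0.3139, 0.1985]
tool_rot: [-0.612, 1.848, -1.852]
contact_force: [1.2, 0.2, 0.0]
grip_width: 0.0876
```

Run:
```python
from h import *
where()
goto((.46,-.38,.19),np.radians(-94))
```

```text
t 22.4 P [ 0.4844 -0.3139  0.1985] openang -53.11 ydir [ 5.2e-03 -2.0e-04 -1.0e+00] F [1.2 0.2 0. ] w 0.0876 q [ 1.02  0.45 -0.71  1.8   0.34  1.01 -0.75]
row d [0.1184 0.0168 0.0764] w [-0.0016  0.6815 -0.0048] dist mm 71.0 deg 40.9
```

Call:
send_rows(plan=[[1, 0.04, 0, 0.02, 0, 0.17, 0], [1, 0.08, 0.01, 0.04, 0, 0.34, 0], [1, 0.11, 0.0168, 0.06, 0, 0.51, 0], [1, 0.1184, 0.0168, 0.0764, -0.0016, 0.68, -0.005], [1, 0.1184, 0.0168, 0.0764, -0.0016, 0.68, -0.005]])

```text
time_s: 23.02
ee_pos: [0.4595, -0.3801, 0.1889]
tool_rot: [-0.072, -2.187, 2.185]
contact_force: [0.2, 0.6, -0.6]
grip_width: 0.0877
```

Call:
send_rows(plan=[[1, 0, 0, 0, 0, 0, 0]])

```text
time_s: 23.15
ee_pos: [0.4596, -0.3791, 0.1882]
tool_rot: [-0.066, -2.19, 2.186]
contact_force: [-0.3, -0.1, 0.4]
grip_width: 0.0875
```

Run:
```python
from h import *
where()
v=robot.camera_info('wrist')['view'];save('w16',robot.capture('wrist'));np.save('w16.npy',v)
where()
```

```text
t 23.15 P [ 0.4596 -0.3791  0.1882] openang -93.59 ydir [-0.0025  0.0019 -1.    ] F [-0.3 -0.1  0.4] w 0.0875 q [ 0.99  0.45 -0.53  1.77  0.27  0.99 -1.28]
t 23.2 P [ 0.4595 -0.3791  0.1882] openang -93.63 ydir [-0.0026  0.002  -1.    ] F [ 0.3 -0.5 -0.2] w 0.0879 q [ 0.99  0.45 -0.53  1.77  0.27  0.99 -1.28]
```

View pics/w16.png

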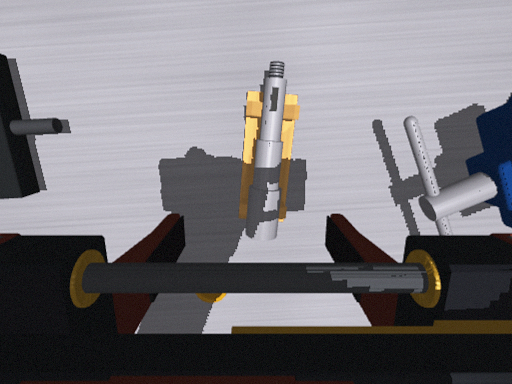

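Run:
```python
from h import *
im=cv2.imread('pics/w16.png')
cv2.imwrite('pics/w16c.png',cv2.resize(im[55:245,225:315],None,fx=4,fy=4,interpolation=cv2.INTER_CUBIC))
```

```text
(no output)
```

View pics/w16c.png

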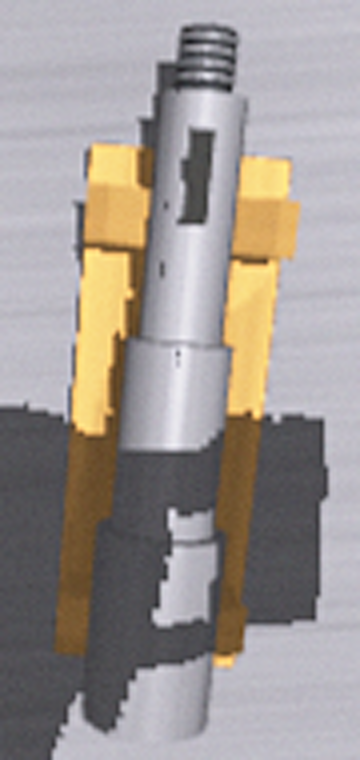

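Run:
```python
from h import *
i=robot.camera_info('wrist');i['view']=np.load('w16.npy')
f=lambda l:[(225+(a-1.5)/4,55+(b-1.5)/4) for a,b in l]
A=cast(i,f([(208.5,60),(202.5,110),(186,320),(178,350),(172,400),(150,640),(146,730)]),.04);print('axis',A)
x=A[:,0];p=np.polyfit(A[:,0],A[:,1],1);print('ang',np.degrees(np.arctan(p[0])),'res mm',(A[:,1]-np.polyval(p,x))*1000)
S=[((178,347),.054,25),((164,534),.058,-25),((209,26),.047,100),((147,739),.058,-80),((203,92),.051,85)]
u=np.array([1,p[0]])/np.hypot(1,p[0])
for px,z,s in S:
    q=cast(i,f([px]),z)[0]; print(s,q,'origin x est',q[:2]-s/1000*u)
```

```text
axis [[ 0.57308164 -0.40860147  0.04      ]
 [ 0.56168133 -0.40661743  0.04      ]
 [ 0.51096416 -0.40006301  0.04      ]
 [ 0.5034327  -0.39761041  0.04      ]
 [ 0.49053795 -0.39537863  0.04      ]
 [ 0.42435871 -0.38583208  0.04      ]
 [ 0.39752665 -0.38317692  0.04      ]]
ang -8.391869038658461 res mm [-0.25641073  0.04582638 -0.88165657  0.45988741  0.78940237  0.57305702
 -0.73010588]
25 [ 0.50524625 -0.39702849  0.054     ] origin x est [ 0.48051392 -0.39337992]
-25 [ 0.45879224 -0.39092515  0.058     ] origin x est [ 0.48352457 -0.39457372]
100 [ 0.57945512 -0.40847599  0.047     ] origin x est [ 0.48052581 -0.39388173]
-80 [ 0.40279781 -0.38338317  0.058     ] origin x est [ 0.48194126 -0.39505858]
85 [ 0.56435165 -0.40609283  0.051     ] origin x est [ 0.48026174 -0.39368771]
```

Run:
```python
from h import *
goto((.4812,-.3948,.038),np.radians(-98.4))
```

```text
row d [-0.0462  0.3002  0.029 ] w [0.0016 0.0796 0.0027] dist mm 152.5 deg 4.8
```

Call:
send_rows(plan=[[1, -0.0462, 0.08, 0.029, 0.0016, 0.0796, 0.0027], [1, -0.0462, 0.14, 0.029, 0.0016, 0.0796, 0.0027], [1, -0.0462, 0.18, 0.029, 0.0016, 0.0796, 0.0027], [1, -0.0462, 0.18, 0.029, 0.0016, 0.0796, 0.0027]])

```text
time_s: 23.7
ee_pos: [0.4804, -0.394, 0.0967]
tool_rot: [-0.153, -2.147, 2.143]
contact_force: [-0.1, -0.4, 1.0]
grip_width: 0.0878
```

Run:
```python
from h import *
where()
v=robot.camera_info('wrist')['view'];save('w17',robot.capture('wrist'));np.save('w17.npy',v)
where()
goto((.4812,-.3948,.038),np.radians(-98.4))
im=cv2.imread('pics/w17.png')
cv2.imwrite('pics/w17c.png',cv2.resize(im[40:270,175:345],None,fx=3,fy=3,interpolation=cv2.INTER_CUBIC)[:590])
```

```text
t 23.7 P [ 0.4804 -0.394   0.0967] openang -98.32 ydir [-0.0023  0.002  -1.    ] F [-0.1 -0.4  1. ] w 0.0878 q [ 0.93  0.6  -0.46  1.78  0.34  0.85 -1.41]
t 23.75 P [ 0.4813 -0.3945  0.0981] openang -98.34 ydir [-4.e-04  5.e-04 -1.e+00] F [-0.8 -0.5  0.3] w 0.0879 q [ 0.93  0.59 -0.46  1.77  0.34  0.85 -1.41]
row d [1.000e-04 1.203e-01 6.000e-04] w [0.0005 0.0009 0.0004] dist mm 60.1 deg 0.1
```

View pics/w17c.png

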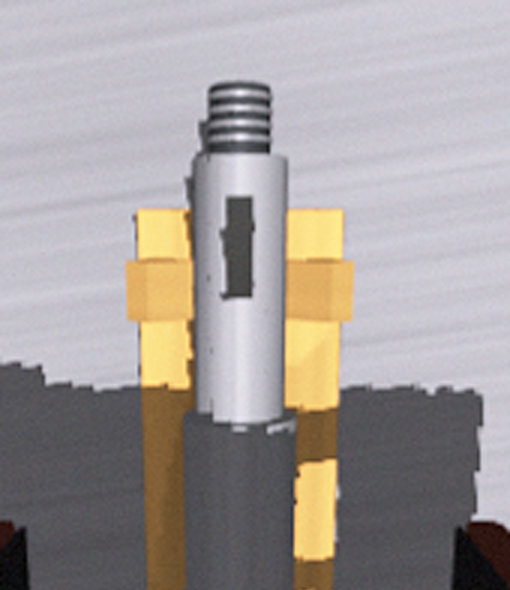

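Run:
```python
from h import *
i=robot.camera_info('wrist');i['view']=np.load('w17.npy')
f=lambda l:[(175+(a-1)/3,40+(b-1)/3) for a,b in l]
u=np.array([np.cos(np.radians(-8.4)),np.sin(np.radians(-8.4))])
for px,z,s in [((240,425),.054,25),((240,83),.047,100),((240,155),.051,85)]:
    q=cast(i,f([px]),z)[0]; print(s,q,q[:2]-s/1000*u)
A=cast(i,f([(240,110),(240.5,180),(241,380),(240,520)]),.04);print(A)
p=np.polyfit(A[:,0],A[:,1],1);print(np.degrees(np.arctan(p[0])),np.polyval(p,.4812))
```

```text
25 [ 0.506079   -0.39855691  0.054     ] [ 0.48134719 -0.39490483]
100 [ 0.57964771 -0.40932917  0.047     ] [ 0.48072047 -0.39472087]
85 [ 0.56464786 -0.40713852  0.051     ] [ 0.48055971 -0.39472146]
[[ 0.57523168 -0.40866614  0.04      ]
 [ 0.56028135 -0.40659054  0.04      ]
 [ 0.51418211 -0.39996123  0.04      ]
 [ 0.47857449 -0.39449281  0.04      ]]
-8.33128056681756 -0.3949785627019102
```

Consistent: origin (0.481, −0.395), heading −8.4°. Descend and grip.

Call:
send_rows(plan=[[1, 0, 0.05, 0.0008, 0, 0, 0], [1, 0, 0.09, 0.0008, 0, 0, 0], [1, 0, 0.112, 0.0008, 0, 0, 0], [1, 0, 0.12, 0.0008, 0, 0, 0], [1, 0, 0.12, 0.0008, 0, 0, 0]])

```text
time_s: 24.38
ee_pos: [0.4814, -0.395, 0.0383]
tool_rot: [-0.156, -2.146, 2.145]
contact_force: [-0.3, -0.4, 0.4]
grip_width: 0.0878
```

Call:
send_rows(plan=[[-1, 0, 0, 0, 0, 0, 0], [-1, 0, 0, 0, 0, 0, 0], [-1, 0, 0, 0, 0, 0, 0], [-1, 0, 0, 0, 0, 0, 0], [-1, 0, 0, 0, 0, 0, 0]], newtons=50)

```text
time_s: 25.0
ee_pos: [0.4814, -0.395, 0.0383]
tool_rot: [-0.156, -2.146, 2.145]
contact_force: [-1.1, 0.5, 0.4]
grip_width: 0.0415
```

Call:
send_rows(plan=[[-1, 0, 0, 0, 0, 0, 0], [-1, 0, 0, 0, 0, 0, 0], [-1, 0, 0, 0, 0, 0, 0]])

```text
time_s: 25.38
ee_pos: [0.4816, -0.3938, 0.0382]
tool_rot: [-0.155, -2.148, 2.144]
contact_force: [0.3, 5.6, 1.1]
grip_width: 0.027
```

Run:
```python
from h import *
where()
goto((.5373,.0035,.2),np.radians(-0.6))
```

```text
t 25.38 P [ 0.4816 -0.3938  0.0382] openang -98.3 ydir [-3.0e-04  1.8e-03 -1.0e+00] F [0.3 5.6 1.1] w 0.027 q [ 0.9   0.67 -0.43  1.8   0.39  0.75 -1.45]
row d [ 0.0046 -0.3221 -0.803 ] w [9.0000e-04 1.3717e+00 1.6000e-03] dist mm 432.6 deg 82.3
```

Call:
send_rows(plan=[[-1, 0, -0.04, 0, 0, 0, 0], [-1, 0, -0.11, 0, 0, 0, 0], [-1, 0, -0.2, -0.01, 0, -0.04, 0], [-1, 0, -0.28, -0.06, 0, -0.12, 0], [-1, 0, -0.32, -0.13, 0, -0.25, 0]])

```text
time_s: 26.0
ee_pos: [0.4913, -0.3313, 0.2016]
tool_rot: [-0.125, 2.158, -2.162]
contact_force: [0.0, 0.2, -5.0]
grip_width: 0.0268
```

Run:
```python
from h import *
where()
P,M,s=st();print(M.T@(np.array([.5373,.0035,.19])-P)/.5)
save('s1',robot.capture('side'))
```

```text
t 26.0 P [ 0.4913 -0.3313  0.2016] openang -83.25 ydir [ 0.0024 -0.0018 -1.    ] F [ 0.   0.2 -5. ] w 0.0268 q [ 0.94  0.44 -0.59  1.77  0.29  1.01 -1.21]
[-0.17011814  0.02232145 -0.65413447]
```

View pics/s1.png

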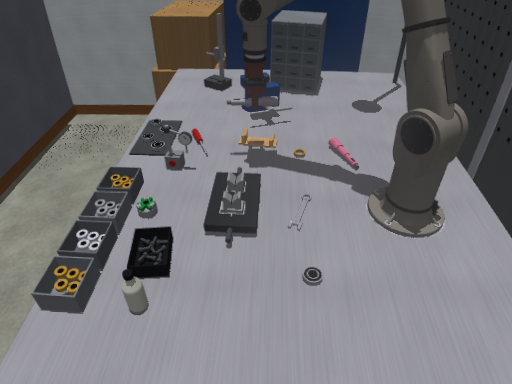

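Call:
send_rows(plan=[[-1, -0.03, 0, -0.1, 0, -0.15, 0], [-1, -0.06, 0, -0.2, 0, -0.3, 0], [-1, -0.09, 0, -0.3, 0, -0.45, 0], [-1, -0.12, 0, -0.4, 0, -0.6, 0], [-1, -0.14, 0, -0.5, 0, -0.75, 0]])

```text
time_s: 26.68
ee_pos: [0.5305, -0.0667, 0.2048]
tool_rot: [-0.823, 1.666, -1.671]
contact_force: [0.0, 0.7, -4.8]
grip_width: 0.027
```

Run:
```python
from h import *
where()
goto((.5373,.0035,.18),np.radians(-.6))
```

```text
t 26.68 P [ 0.5305 -0.0667  0.2048] openang -37.25 ydir [ 5.5e-03 -5.0e-04 -1.0e+00] F [ 0.   0.7 -4.8] w 0.027 q [ 0.7   0.41 -0.86  1.89  0.36  1.   -0.97]
row d [-0.1198  0.0495 -0.0745] w [-0.0052 -0.6109 -0.0013] dist mm 74.8 deg 36.7
```

Call:
send_rows(plan=[[-1, -0.04, 0.01, -0.03, 0, -0.14, 0], [-1, -0.08, 0.02, -0.05, 0, -0.28, 0], [-1, -0.11, 0.03, -0.07, 0, -0.43, 0], [-1, -0.1198, 0.04, -0.0745, -0.003, -0.56, 0], [-1, -0.1198, 0.0495, -0.0745, -0.005, -0.611, -0.001]])

```text
time_s: 27.3
ee_pos: [0.5372, 0.0031, 0.1803]
tool_rot: [-1.206, 1.214, -1.216]
contact_force: [1.4, 0.1, -4.8]
grip_width: 0.0272
```

Call:
send_rows(plan=[[-1, 0, 0, 0, 0, 0, 0], [-1, 0, 0, 0, 0, 0, 0]])

```text
time_s: 27.55
ee_pos: [0.5373, 0.0025, 0.1806]
tool_rot: [-1.205, 1.215, -1.218]
contact_force: [0.0, 0.4, -4.1]
grip_width: 0.0269
```

Run:
```python
from h import *
where()
v=robot.camera_info('wrist')['view'];save('w18',robot.capture('wrist'));np.save('w18.npy',v)
where()
goto((.5373,.0035,.12),np.radians(-.6))
```

```text
t 27.55 P [0.5373 0.0025 0.1806] openang -0.56 ydir [ 7.0e-04 -1.7e-03 -1.0e+00] F [ 0.   0.4 -4.1] w 0.0269 q [ 0.65  0.5  -0.99  1.9   0.49  1.01 -0.57]
t 27.6 P [0.5373 0.0026 0.1807] openang -0.54 ydir [ 8.0e-04 -1.6e-03 -1.0e+00] F [-0.1 -0.4 -5.5] w 0.0271 q [ 0.65  0.5  -0.99  1.9   0.49  1.01 -0.57]
row d [-0.0019  0.1214 -0.0002] w [-0.0008  0.0009  0.0015] dist mm 60.7 deg 0.1
```

View pics/w18.png

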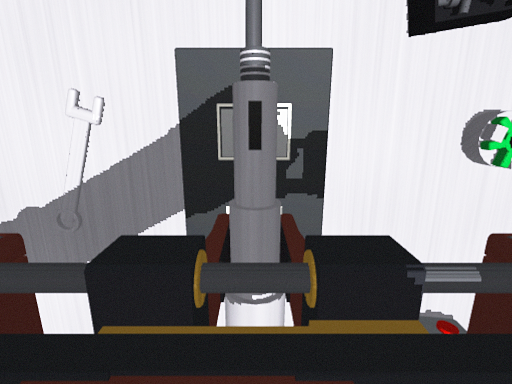

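Run:
```python
from h import *
im=cv2.imread('pics/w18.png')
cv2.imwrite('pics/w18c.png',cv2.resize(np.clip(im[40:235,205:305]*1.3,0,255).astype('u1'),None,fx=4,fy=4,interpolation=cv2.INTER_CUBIC)[:595])
cv2.imwrite('pics/w18d.png',cv2.resize(np.clip(im[180:235,205:305]*1.3,0,255).astype('u1'),None,fx=7,fy=7,interpolation=cv2.INTER_CUBIC)[:595])
```

```text
(no output)
```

View pics/w18c.png

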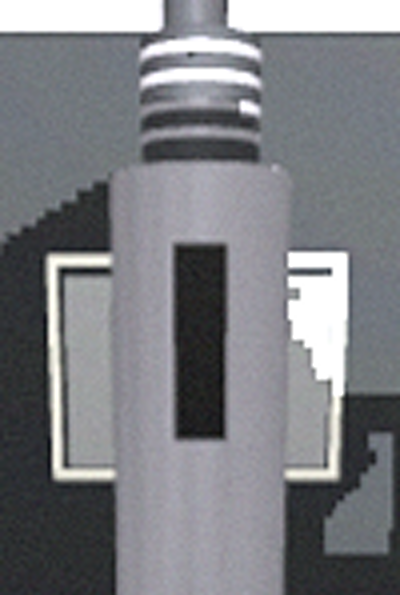

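View pics/w18d.png

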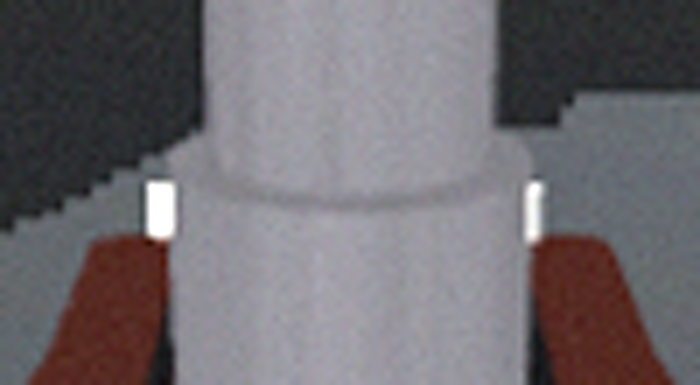

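Run:
```python
from h import *
i=robot.camera_info('wrist');i['view']=np.load('w18.npy')
V=i['view'];c=-V[:3,:3].T@V[:3,3]
for za in (.1826,):
  a=cast(i,[(205+349/7-.07,180+208/7)],za+.014)[0]; b=cast(i,[(205+202/4,40+164/4)],za+.011)[0]; e=cast(i,[(205+200/4,40+36/4)],za+.007)[0]
  print(a,b,e,'origin y',a[1]-.025,b[1]-.085,e[1]-.1)
m=cast(i,[(205+(114+291)/8,40+180/4),(205+(118+284)/8,40+560/4),(205+(205+497)/14,180+60/7),(205+(173+527)/14,180+300/7)],.1826);print(m)
# shift of y for thin end if z of b wrong by 1mm
d=b-c;print('dy/dz',d[1]/d[2])
```

```text
[0.53802053 0.02529882 0.1966    ] [0.53894123 0.08471149 0.1936    ] [0.53886129 0.09871122 0.1896    ] origin y 0.00029882341212034147 -0.0002885111249976702 -0.0012887779121326104
[[0.53903093 0.08432327 0.1826    ]
 [0.53839153 0.03719038 0.1826    ]
 [0.53828951 0.03254152 0.1826    ]
 [0.53802181 0.01320458 0.1826    ]]
dy/dz -0.1305078082122985
```

Run:
```python
from h import *
where()
goto((.5371,.0052,.094),np.radians(-.6))
```

```text
t 27.6 P [0.5373 0.0026 0.1807] openang -0.54 ydir [ 8.0e-04 -1.6e-03 -1.0e+00] F [-0.1 -0.4 -5.5] w 0.0271 q [ 0.65  0.5  -0.99  1.9   0.49  1.01 -0.57]
row d [-0.0054  0.1733 -0.0007] w [-0.0008  0.0009  0.0015] dist mm 86.7 deg 0.1
```

Call:
send_rows(plan=[[-1, -0.0054, 0.05, -0.0007, -0.0008, 0.001, 0.0015], [-1, -0.0054, 0.1, -0.0007, -0.0008, 0.001, 0.0015], [-1, -0.0054, 0.14, -0.0007, -0.0008, 0.001, 0.0015], [-1, -0.0054, 0.165, -0.0007, -0.0008, 0.001, 0.0015], [-1, -0.0054, 0.1733, -0.0007, -0.0008, 0.001, 0.0015]])

```text
time_s: 28.22
ee_pos: [0.537, 0.0052, 0.0935]
tool_rot: [-1.205, 1.218, -1.217]
contact_force: [0.2, 0.2, -4.9]
grip_width: 0.0271
```

Call:
send_rows(plan=[[-1, 0, 0, 0, 0, 0, 0]])

```text
time_s: 28.35
ee_pos: [0.5373, 0.0053, 0.0938]
tool_rot: [-1.204, 1.217, -1.217]
contact_force: [0.2, 0.6, -5.3]
grip_width: 0.0269
```

Run:
```python
from h import *
where()
v=robot.camera_info('wrist')['view'];save('w19',robot.capture('wrist'));np.save('w19.npy',v)
where()
goto((.5371,.0052,.0857),np.radians(-.6))
save('s2',robot.capture('side'))
im=cv2.imread('pics/s2.png');cv2.imwrite('pics/s2c.png',cv2.resize(im[130:250,170:300],None,fx=4.8,fy=4.8,interpolation=cv2.INTER_CUBIC))
im=cv2.imread('pics/w19.png');cv2.imwrite('pics/w19c.png',cv2.resize(np.clip(im[40:240,190:320]*1.2,0,255).astype('u1'),None,fx=3,fy=3,interpolation=cv2.INTER_CUBIC))
```

```text
t 28.35 P [0.5373 0.0053 0.0938] openang -0.61 ydir [-2.e-04  2.e-04 -1.e+00] F [ 0.2  0.6 -5.3] w 0.0269 q [ 0.56  0.61 -0.89  1.96  0.62  0.87 -0.68]
t 28.4 P [0.5375 0.0053 0.094 ] openang -0.62 ydir [ 2.e-04  2.e-04 -1.e+00] F [-0.1 -0.7 -4.8] w 0.0268 q [ 0.56  0.61 -0.89  1.96  0.62  0.87 -0.68]
row d [ 0.0002  0.0166 -0.0007] w [-0.0002 -0.0003 -0.0002] dist mm 8.3 deg 0.0
```

View pics/w19c.png

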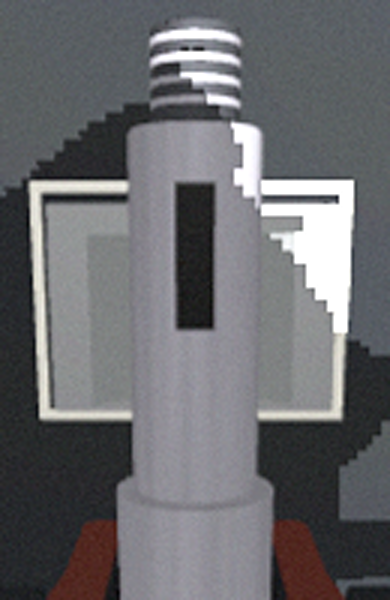

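View pics/s2c.png

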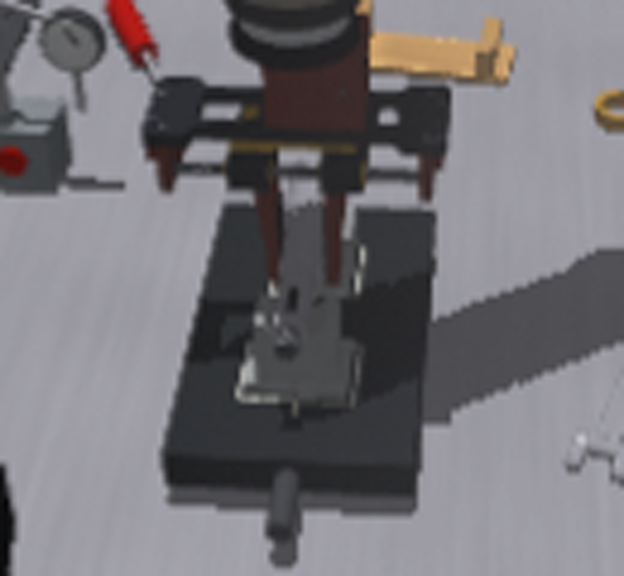

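Call:
send_rows(plan=[[-1, 0.0002, 0.006, -0.0007, 0, 0, 0], [-1, 0.0002, 0.011, -0.0007, 0, 0, 0], [-1, 0.0002, 0.014, -0.0007, 0, 0, 0], [-1, 0.0002, 0.014, -0.0007, 0, 0, 0]])

```text
time_s: 28.95
ee_pos: [0.5371, 0.0052, 0.087]
tool_rot: [-1.204, 1.217, -1.217]
contact_force: [-0.6, 0.7, -4.7]
grip_width: 0.0271
```

Run:
```python
from h import *
where();print(robot.read_state()['wrist_torque'])
goto((.5371,.0052,.0857),np.radians(-.6))
```

```text
t 28.95 P [0.5371 0.0052 0.087 ] openang -0.62 ydir [ 2.e-04  1.e-04 -1.e+00] F [-0.6  0.7 -4.7] w 0.0271 q [ 0.55  0.62 -0.88  1.97  0.63  0.86 -0.69]
[ 0.01982696 -0.11522303 -0.01362443]
row d [-0.      0.0026  0.0001] w [-0.0002 -0.0003 -0.0001] dist mm 1.3 deg 0.0
```

Call:
send_rows(plan=[[-1, 0, 0.0015, 0, 0, 0, 0], [-1, 0, 0.0026, 0, 0, 0, 0], [-1, 0, 0.0026, 0, 0, 0, 0]])

```text
time_s: 29.32
ee_pos: [0.5371, 0.0052, 0.0861]
tool_rot: [-1.204, 1.217, -1.217]
contact_force: [-2.2, -1.0, 2.1]
grip_width: 0.0271
```

Call:
send_rows(plan=[[-1, 0, 0.0012, 0, 0, 0, 0], [-1, 0, 0.0016, 0, 0, 0, 0], [-1, 0, 0.0016, 0, 0, 0, 0]], newtons=10)

```text
time_s: 29.7
ee_pos: [0.537, 0.0053, 0.0858]
tool_rot: [-1.205, 1.217, -1.218]
contact_force: [-4.2, -0.8, 6.7]
grip_width: 0.0277
```

Run:
```python
from h import *
where();print(robot.read_state()['wrist_torque'])
```

```text
t 29.7 P [0.537  0.0053 0.0858] openang -0.61 ydir [ 2.e-04 -9.e-04 -1.e+00] F [-4.2 -0.8  6.7] w 0.0277 q [ 0.55  0.62 -0.88  1.97  0.64  0.86 -0.69]
[-0.22252495  0.86374389  0.0063851 ]
```

Call:
send_rows(plan=[[-0.25, 0, 0.001, -0.0006, 0, 0, 0], [-0.1, 0, 0, 0, 0, 0, 0], [0.1, 0, 0, 0, 0, 0, 0], [0.3, 0, 0, 0, 0, 0, 0]])

```text
time_s: 30.2
ee_pos: [0.5371, 0.0053, 0.0858]
tool_rot: [-1.204, 1.216, -1.218]
contact_force: [0.1, -0.7, -0.4]
grip_width: 0.0545
```

Call:
send_rows(plan=[[0.5, 0, -0.01, 0, 0, 0, 0], [0.5, 0, -0.06, 0, 0, 0, 0], [0.5, 0, -0.14, 0, 0, 0, 0], [0.5, 0, -0.24, 0, 0, 0, 0], [0.5, 0, -0.34, 0, 0, 0, 0]])

```text
time_s: 30.82
ee_pos: [0.5368, 0.0056, 0.2576]
tool_rot: [-1.204, 1.216, -1.217]
contact_force: [0.4, -0.5, 0.2]
grip_width: 0.066
```

Call:
send_rows(plan=[[0.5, 0, 0, 0, 0, 0, 0], [0.5, 0, 0, 0, 0, 0, 0]])

```text
time_s: 31.08
ee_pos: [0.5365, 0.0053, 0.2573]
tool_rot: [-1.205, 1.216, -1.218]
contact_force: [-0.4, -0.7, -2.1]
grip_width: 0.066
```

Run:
```python
from h import *
where()
v=robot.camera_info('wrist')['view'];save('w20',robot.capture('wrist'));np.save('w20.npy',v)
where()
im=cv2.imread('pics/w20.png');cv2.imwrite('pics/w20c.png',cv2.resize(np.clip(im[60:240,170:340]*1.2,0,255).astype('u1'),None,fx=3.3,fy=3.3,interpolation=cv2.INTER_CUBIC))
```

```text
t 31.07 P [0.5365 0.0053 0.2573] openang -0.6 ydir [ 1.0e-04 -1.2e-03 -1.0e+00] F [-0.4 -0.7 -2.1] w 0.066 q [ 0.7   0.41 -1.05  1.82  0.39  1.14 -0.49]
t 31.12 P [0.5361 0.0052 0.2565] openang -0.6 ydir [-0.0013 -0.001  -1.    ] F [ 0.7  0.2 -0.5] w 0.0654 q [ 0.7   0.41 -1.05  1.82  0.39  1.14 -0.49]
```

View pics/w20c.png

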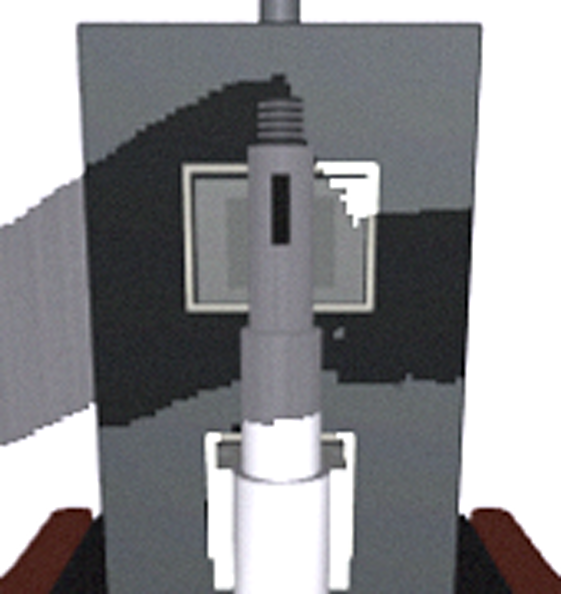

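View pics/w20.png

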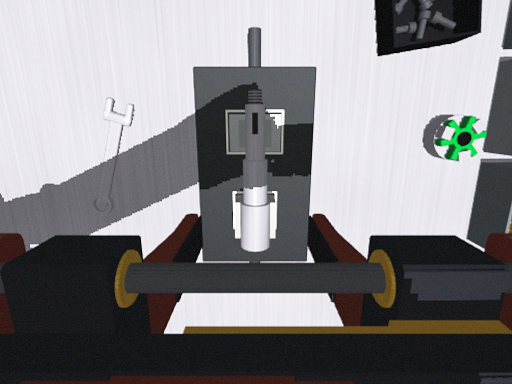

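Run:
```python
from h import *
i=robot.camera_info('wrist');i['view']=np.load('w20.npy')
f=lambda l:[(170+(a-1)/3.3,60+(b-1)/3.3) for a,b in l]
for px,z,s in [((281,329),.1015,25),((281,148),.0985,85),((280,479),.1055,-25),((281,99),.0945,100)]:
    q=cast(i,f([px]),z)[0]; print(s,q,'origin y',q[1]-s/1000)
q=cast(i,[(255,250)],.1055)[0];print(-80,q,q[1]+.08)
A=cast(i,f([(281,220),(281.5,310),(281,380),(280,540)]),.0875);print(A)
b=cast(i,f([(240,197),(240,290)]),.09);print('short blk ends',b,b.mean(0))
o=cast(i,f([(281,176),(281,304)]),.04);print('outline',o)
save('t2',robot.capture('top'));save('s3',robot.capture('side'))
im=cv2.imread('pics/s3.png');cv2.imwrite('pics/s3c.png',cv2.resize(im[90:250,150:300],None,fx=3.7,fy=3.7,interpolation=cv2.INTER_CUBIC))
im=cv2.imread('pics/t2.png');cv2.imwrite('pics/t2c.png',cv2.resize(im[60:240,150:400],None,fx=3,fy=3,interpolation=cv2.INTER_CUBIC))
```

```text
25 [0.53732085 0.02981967 0.1015    ] origin y 0.004819667293455766
85 [0.53793369 0.08692693 0.0985    ] origin y 0.001926932285776492
-25 [ 0.5364429  -0.02046507  0.1055    ] origin y 0.004534927257355388
100 [0.5380963  0.10201266 0.0945    ] origin y 0.002012660476309533
-80 [ 0.53636937 -0.07530078  0.1055    ] 0.004699224169507257
[[ 0.53769575  0.06449854  0.0875    ]
 [ 0.5375451   0.03446987  0.0875    ]
 [ 0.53711276  0.01011225  0.0875    ]
 [ 0.53611278 -0.04916029  0.0875    ]]
short blk ends [[0.52424955 0.07208105 0.09      ]
 [0.52359286 0.04164499 0.09      ]] [0.52392121 0.05686302 0.09      ]
outline [[0.53787225 0.07996528 0.04      ]
 [0.53735231 0.03146165 0.04      ]]
```

View pics/s3c.png

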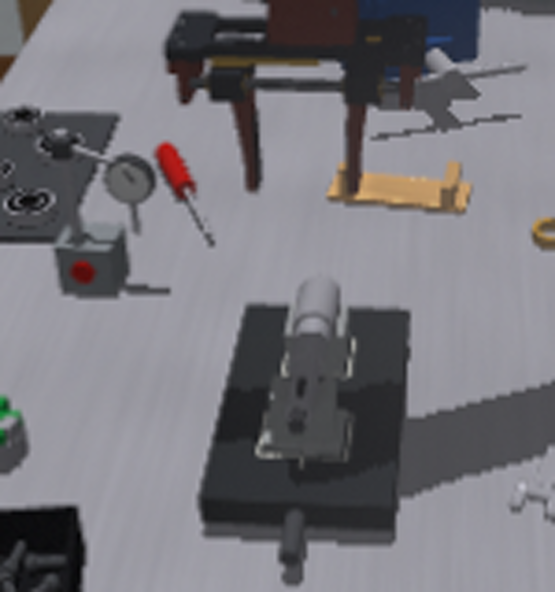

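View pics/t2c.png

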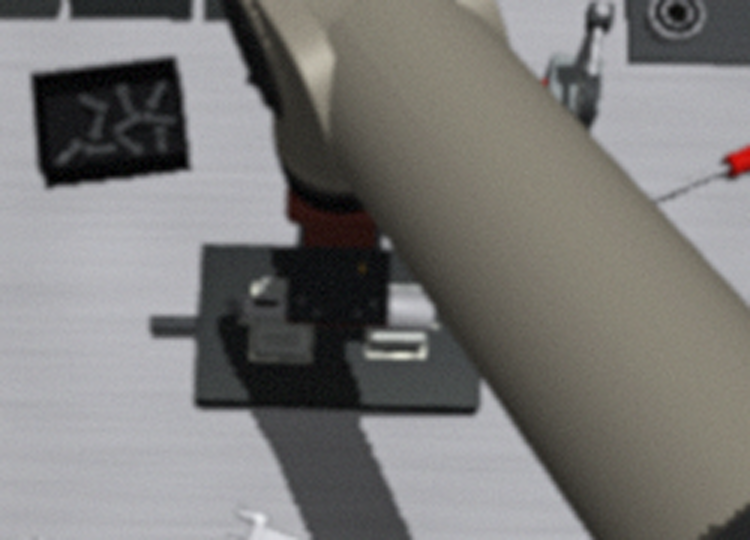

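Run:
```python
from h import *
u=np.array([np.sin(np.radians(.55)),np.cos(np.radians(.55)),0]); n=np.array([u[1],-u[0],0])
def pts(oy):
    o=np.array([.5371,oy,.0875]);L=[]
    for s,r in [(-80,18),(-25,18),(-25,14),(25,14),(25,11),(85,11),(85,7),(100,7)]:
        for a in np.linspace(0,2*np.pi,60): L.append(o+u*s/1e3+r/1e3*(np.cos(a)*n+np.sin(a)*np.array([0,0,1])))
    return np.array(L)
for src,cam,box,fx in [('w20','wrist',(200,70,310,260),4),('s3','side',(210,150,260,230),8)]:
    i=robot.camera_info(cam)
    if cam=='wrist': i['view']=np.load('w20.npy')
    im=cv2.imread('pics/'+src+'.png');u0,v0,u1,v1=box
    c=cv2.resize(np.clip(im[v0:v1,u0:u1]*1.2,0,255).astype('u1'),None,fx=fx,fy=fx,interpolation=cv2.INTER_CUBIC)
    if fx*(v1-v0)>600:c=cv2.resize(im[v0:v1,u0:u1],None,fx=3,fy=3,interpolation=cv2.INTER_CUBIC);fx=3
    o=c.copy()
    for p in proj(i,pts(.0037)):
        q=((p-[u0,v0]+.5)*fx).astype(int)
        cv2.circle(o,tuple(map(int,q)),0,(0,0,255),-1)
    cv2.imwrite(f'pics/{src}_o.png',np.hstack([c,o]))
```

```text
(no output)
```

View pics/w20_o.png

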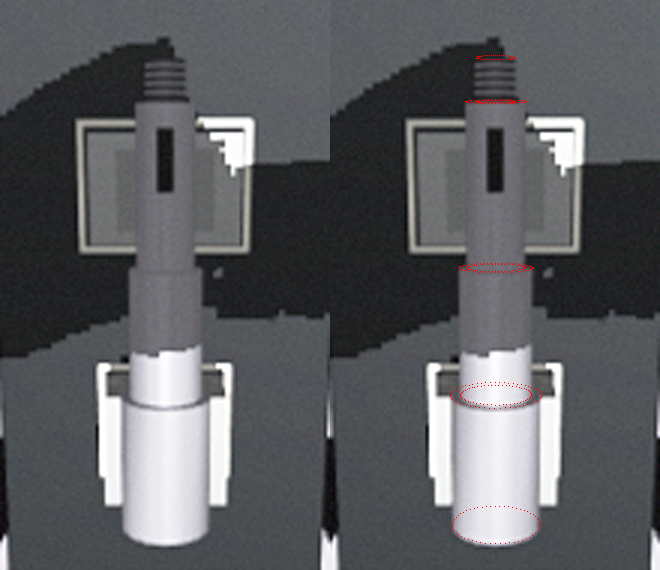

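View pics/s3_o.png

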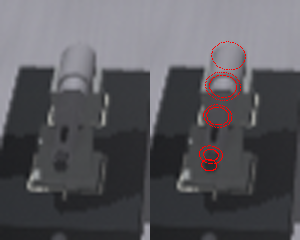

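Run:
```python
from h import *
where();print(robot.job_done())
```

```text
t 31.23 P [0.536  0.0053 0.2562] openang -0.59 ydir [-2.1e-03 -5.0e-04 -1.0e+00] F [ 0.6 -0.7  0.6] w 0.066 q [ 0.7   0.41 -1.05  1.82  0.39  1.14 -0.49]
the job is handed in; nothing more can be done
None
```

I laid the packing in the larger outline, stood the short V-block on it and the long V-block in the smaller outline, then laid the shaft into both grooves, thin end over the short block. I handed the job in at 31.2 s with the gripper about 0.17 m above the shaft. Nothing was dropped, and the gripper never went near the dial gauge.

**Last checks, from the camera pictures:**
- **Packing:** about 0.8 mm off the outline's centre along the plate, inside the roughly 2 mm gap.
- **Grooves:** both lie along the mark line, within about 0.2° and 1 mm.
- **Shaft:** its middle is at about y = 3.6 mm, which puts each block within about 1.5 mm of its journal's middle. A level shaft at the right height, drawn into the last wrist and side views, matched the pictures.

**Disagreement:** in the last picture, the estimates of the shaft's middle ranged from 1.9 to 4.8 mm. The thin-end readings gave the lower values, at about 1 mm per pixel, and I took this as pixel error. The top view was mostly blocked by the arm, so it confirmed nothing at the end.

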